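# Burnish the earthing strip, then hold the test box lid at its balance point

### The job

Service the lid of the screened test box: take the red burnishing block from its yellow tray and rub it along the whole brass spring strip, from the hinge end to the handle end, pressing lightly all the way so that the strip is pushed in a few millimetres but not hard against its stop, with the lid still shut. Stand the block upright back in the yellow tray, then lift the lid by its black handle bar to its over-centre balance point, where the red dots stand straight above the hinge pins, without letting it fall shut or over backwards. Finish while holding it there by the bar at rest, do not let go, and leave everything else on the bench where it is.

Things in the scene. Friction and masses are not known exactly. Their poses are not given: they have to be found in the camera images.
- testbox: Screened test box, fixed: bare aluminium, 160 mm deep (x), y from -118 to +148 mm, 113 mm high, grey hinged lid on top, brass strip on a 66 mm wide flange beside the lid on the +y side. Origin: on the bench under the box; +x from handle side to hinge side, +y towards the strip, z up. In this frame the strip's centre line is y = 110 mm, the hinge line x = 78, z = 115 mm
- strip_far (a point): Hinge end of the brass strip, centre of its width, on its top face (box frame x 70, y 110, z 127 mm when not pressed). The strip is 140 mm long along the box's x, 16 mm wide, and its ends carry no obstacle
- strip_near (a point): Handle end of the brass strip, centre of its width, on its top face (box frame x -70, y 110, z 127 mm when not pressed)
- strip (a joint): How far the whole strip is pushed straight down, m: 0 free, 0.010 at its stop. Spring: 2 N to start, plus 0.8 N per mm, so 4 to 5 mm down is about 6 N. Even at its stop its top stays above the flange. Lid panel top is at 123 mm; the block's foot passes 13 mm clear of its edge when centred on the strip
- lid (a joint): Lid angle, rad: 0 shut (level), grows as it opens up and away from the handle side, stop at 2.1. Free hinge, hardly any friction, lid 0.63 kg: below 1.20 it falls shut, above it falls over backwards. Balance point: 1.20 rad. Panel: 156 mm from hinge to front edge, 195 mm wide; blue housing on top 90 x 110 x 60 mm high, its front 107 mm from the hinge line
- handle: Round black bar of the lid, 13 mm thick, 110 mm long, between two thin steel arms; a sleeve that turns freely about its length, so fingers need not tilt as the lid swings. Origin: its middle; y axis along the bar. It lies 213 mm from the hinge line along the lid, 15 mm above the lid's underside plane; shut: 130 mm above the bench, 57 mm in front of the lid panel, 55 mm in front of the box wall
- hinge (a point): Middle of the hinge line, which runs along the box's y (box frame x 78, y -17.5, z 115 mm). The brass hinge pins show at both sides
- balance_mark (a point): The lid's centre of mass, 74 mm from the hinge line along the lid and 28 mm above the lid's underside plane, in the middle of its width; red dots on both sides of the blue housing mark its height. At the balance point it is straight above the hinge line
- block: Burnishing block, 72 mm high, 0.15 kg or so: grey felt-faced foot 40 x 34 x 16 mm high, above it a red grip 40 mm long (x) and 24 mm thick (y). Origin: centre of its underside, z up. It stands upright in the tray; held, its 40 mm length may lie along the strip
- tray: Shallow yellow tray, 150 (x) x 120 (y) mm, fixed, rim 18 mm high, wall 4 mm. Origin: on the bench under its centre; its inner floor is 4 mm up. It may stand left or right of the test box
- bin: Blue divided parts bin, fixed, 140 x 120 x 35 mm, on the other side of the box. Origin: centre of its underside. Leave alone
- meter: Yellow hand meter lying loose, 85 x 160 x 36 mm. Leave alone
- coil: Orange coil standing loose, 64 mm across, 80 mm high. Leave alone
- capacitor: Black capacitor can standing loose, 60 mm across, 95 mm high. Leave alone
- driver: Screwdriver lying loose. Leave alone
- cleaner: White closed bottle standing loose, 60 mm across, 130 mm high. Leave alone

How it is judged:
By the outcome, as a careful person would: the job done as asked, in the order asked, and still so for the second after the job is handed in, while the arm keeps its last pose, push and grip.
It also fails if it takes over 72 s, if anything falls off the work surface, if the arm or the gripper's body presses on something with over 40 N, if the wrist force passes 120 N, or if a joint passes its speed limit or range.

### The arm

A 7-joint arm with a two-finger parallel gripper is mounted at the origin on the work surface. World frame = base frame: x ahead of the robot, y to its left, z up, the work surface at z = 0. Lengths are in m, angles in rad, forces in N, time in s.
With the tool pointing down it reaches from about 0.4 to 0.875 m from the base axis. Payload 4.4 kg.
Tool frame: the origin (TCP) lies at the very end of the fingers, on their centre line; the grasp point (between the pads) lies grasp_offset behind it (grasp_offset is the distance from the TCP to the grasp point, in m); x points along the fingers, z is the direction in which the jaws open and shut, and the axes are right-handed (so a half turn about x gives the same grasp; the last joint's range is limited). The gripper opens to 85 mm and grips with 20 to 120 N. Pads are 22 mm wide; open, the fingers measure 114 mm over their backs; the gripper's body (76 mm by 85 mm) begins 54 mm behind the grasp point. The pads swing forward as they close: fully open they stand 13 mm farther back than shut.
Start: joints at [-1.353, 0.628, 0.038, 1.517, -0.027, 0.996, -0.02], TCP at [0.182, 0.624, 0.231] pointing down, gripper open.
Joint ranges: [-3.06, 3.06], [-0.37, 2.12], [-1.25, 1.32], [0.18, 2.47], [-1.1, 4.24], [0.23, 1.98], [-2.94, 2.94]. Speed limits (rad/s): [2.57, 2.57, 3.14, 3.14, 3.14, 3.14, 3.14].

### API

Orientations are given as a 3x3 rotation matrix whose columns are the frame's x, y, z axes.
In Python, from station import * gives the robot as it stands.
- The arm moves only by the tool arm_command, never from a script. Its argument "increments" is a list of rows, each an object of numbers: "gripper": the closure, from -1 (fully open) to 1 (shut); "dx", "dy", "dz": the shift along the world's x, y, z in mm; "ax", "ay", "az": the turn, a rotation vector about the world's x, y, z in degrees. A call has 1 to 12 rows; each row is the pose to reach, as a shift and turn from the pose commanded when the call began; what a row does not reach only later rows make up. A row lasts 1/8 s, in which the tool goes at most 62.5 mm and 10.7 degrees, less where a joint would pass 70% of its speed; a pose out of reach is approached as far as the arm can. A call with a gripper value outside its range is refused whole. The fingers move at their own pace and stop on an object; "force" is the grip in N (left out, the last holds). Time passes only in rows, so rows that repeat a pose let the fingers close. It gives the time, the measured TCP pose, the force and the opening at its end, in the units of the state.
- state(): the state, without advancing time (a new reading comes with each control period).
- snapshot(name): name is "scene" or "top" or "wrist"; returns the picture (480x640x3 uint8, red, green, blue); there is no depth.
- calibration(name): a dict with "vfov" (degrees; the focal length in pixels is half the picture's height over the tangent of half this angle, whatever the lens; pixels are square), "cx", "cy" (the principal point, pixels), "xyz" and "orientation" of the camera in the world. Camera axes: x right, y down, z forward; pixel columns grow to the right and rows downward; lengths in m; the calibration is good to about 2 mm. A picture is of the moment at which its call begins: read the wrist's pose just before it. calibration takes no time and is no camera call; for the wrist camera it gives the pose at the moment of the call.
- hand_in(): hands the job in, once; it reports no verdict.
The state is a dict: "time": time; "q": joint angles; "dq": joint speeds; "joint_torque": joint torques, N m; "eef_pos": TCP position; "orientation": TCP orientation; "ft_force": force on the tool from outside, world axes, zero at the start; "ft_torque": the same for the moment, N m; "grip_width": opening from 0.0 (shut) to 1.0 (fully open).
Only numpy, scipy, OpenCV 4.12 (cv2) and the standard library are available. Lean on these libraries where they do the work, as an engineer would, in place of code of your own. Each camera call takes 0.05 s, during which the arm holds its last target.

## Working session

There is one attempt and no reset: what is moved stays moved. The work goes in short steps, Python scripts to look and compute and a tool call to move; the robot and the scene stay as the last step left them, time stands still between calls to the robot, and variables do not carry over. Pictures are saved under pics/ and viewed, and the job is handed in when it is done.

Besides the shell and the picture viewer there is one more tool, called by a JSON object that holds its "method" and its "body". arm_command: Moves the arm, as the interface text tells. Its arguments: {"type":"object","properties":{"increments":{"type":"array"},"force":{"type":"number"}},"required":["increments"]}

```bash
mkdir -p pics; ls
python3 - <<'E'
from station import *
import cv2
for n in ["scene","top","wrist"]:
    c=calibration(n); im=snapshot(n); cv2.imwrite(f"pics/{n}0.png",im[:,:,::-1]); print(n,c)
s=state(); print(s)
E
```

```text
pics
scene {'vfov': 51.035579357645, 'cx': 312.78913434797124, 'cy': 246.0889062383162, 'xyz': array([ 1.12654789, -0.78713459,  0.92730708]), 'orientation': array([[ 0.84005172,  0.3517224 , -0.41304292],
       [ 0.54249892, -0.54859755,  0.63618837],
       [-0.00283263, -0.75850648, -0.65165934]])}
top {'vfov': 53.73022598182376, 'cx': 323.19560417798556, 'cy': 232.74481052125867, 'xyz': array([ 0.5277767 , -0.02708413,  1.48816728]), 'orientation': array([[ 0.01367331, -0.99879195,  0.04719839],
       [-0.99988487, -0.01396838, -0.00592749],
       [ 0.00657962, -0.04711191, -0.99886795]])}
wrist {'vfov': 70.23139916816923, 'cx': 315.91539938558026, 'cy': 241.6399652492846, 'xyz': array([0.11326284, 0.64467527, 0.37275426]), 'orientation': array([[ 0.28020198,  0.92057187,  0.27209241],
       [ 0.95993995, -0.2682786 , -0.08088188],
       [-0.00146101,  0.28385563, -0.95886592]])}
{'time': 0.15, 'q': array([-1.35282039,  0.62909617,  0.03848136,  1.51815811, -0.02700749,
        0.99630032, -0.02003698]), 'dq': array([-2.68693647e-04, -2.22977393e-03, -4.85600542e-04, -3.96034361e-03,
        7.03370800e-04,  5.66048883e-05,  6.76419722e-04]), 'joint_torque': array([ 1.60437168e-03, -5.63801622e+01,  1.22780688e+00, -1.93654186e+01,
        1.11685341e-02,  7.34327012e-03, -3.17340543e-06]), 'eef_pos': array([0.18183895, 0.62354466, 0.23061891]), 'orientation': array([[-3.86484357e-04, -9.59986004e-01,  2.80047716e-01],
       [-1.39050496e-03,  2.80047982e-01,  9.59984997e-01],
       [-9.99998959e-01, -1.83885537e-05, -1.44309946e-03]]), 'ft_force': array([0.40711695, 0.42397436, 1.25752325]), 'ft_torque': array([0.01041245, 0.04541554, 0.04967956]), 'grip_width': 0.9993613500309672}
```

View pics/scene0.png

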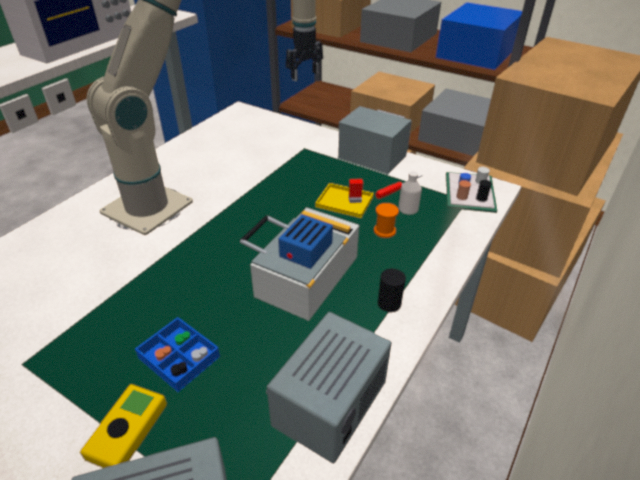

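View pics/top0.png

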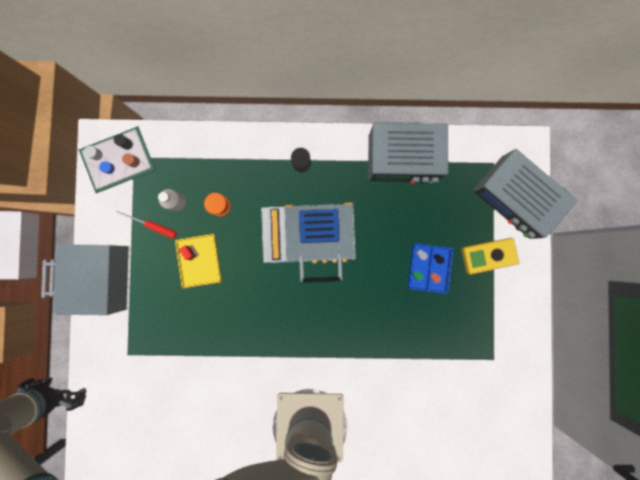

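View pics/wrist0.png

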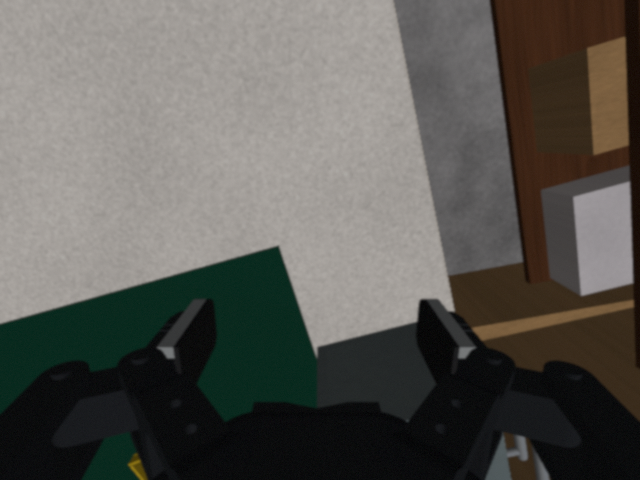

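The top view shows the tray at about (198,261) with the red block at (186,252), the strip around x=275, y 208–260, and the handle bar at about (321,280). Next I measure these.

```bash
cat > h.py <<'E'
from station import *
import cv2, numpy as np
def ray(name,uv,cal=None):
    c=cal or calibration(name); f=240/np.tan(np.radians(c['vfov']/2))
    uv=np.atleast_2d(uv).astype(float)
    d=np.c_[(uv[:,0]-c['cx'])/f,(uv[:,1]-c['cy'])/f,np.ones(len(uv))]@np.array(c['orientation']).T
    return np.array(c['xyz']),d
def onz(name,uv,z,cal=None):
    o,d=ray(name,uv,cal); return o+d*((z-o[2])/d[:,2])[:,None]
def proj(name,P,cal=None):
    c=cal or calibration(name); f=240/np.tan(np.radians(c['vfov']/2))
    p=(np.atleast_2d(P)-c['xyz'])@np.array(c['orientation']); return np.c_[c['cx']+f*p[:,0]/p[:,2],c['cy']+f*p[:,1]/p[:,2]]
def tri(n1,u1,n2,u2):
    o1,d1=ray(n1,u1);o2,d2=ray(n2,u2);d1=d1[0];d2=d2[0]
    s=np.linalg.lstsq(np.c_[d1,-d2],o2-o1,rcond=None)[0]
    a=o1+s[0]*d1;b=o2+s[1]*d2; return (a+b)/2,np.linalg.norm(a-b)
E
python3 - <<'E'
from h import *
im=cv2.imread('pics/top0.png')
cv2.imwrite('pics/topz.png',cv2.resize(im[180:310,150:370],None,fx=3.6,fy=3.6,interpolation=cv2.INTER_CUBIC))
hsv=cv2.cvtColor(im,cv2.COLOR_BGR2HSV)
def rects(lo,hi,roi,z,nm):
    m=cv2.inRange(hsv,lo,hi); k=np.zeros_like(m); x0,y0,x1,y1=roi; k[y0:y1,x0:x1]=m[y0:y1,x0:x1]
    cs,_=cv2.findContours(k,0,1); c=max(cs,key=cv2.contourArea); r=cv2.minAreaRect(c)
    b=cv2.boxPoints(r); P=onz('top',b,z); print(nm,r,cv2.contourArea(c)); print(P.round(4), P.mean(0).round(4))
    for i in range(2):
        e=P[(i+1)%4]-P[i]; print('  edge',np.linalg.norm(e).round(4),np.degrees(np.arctan2(e[1],e[0])).round(1))
rects((20,150,120),(35,255,255),(165,225,230,300),0.018,'tray')
rects((0,150,120),(8,255,255),(180,240,200,265),0.076,'block')
rects((12,90,120),(30,255,255),(265,200,285,268),0.127,'strip')
rects((0,0,0),(180,255,70),(296,270,346,290),0.13,'handle')
E
```

```text
tray ((197.81214904785156, 260.52886962890625), (48.73432922363281, 39.76295471191406), 81.25383758544922) 1840.0
[[0.57   0.4247 0.018 ]
 [0.5904 0.3036 0.018 ]
 [0.4419 0.2771 0.018 ]
 [0.4217 0.3977 0.018 ]] [0.506  0.3507 0.018 ]
  edge 0.1228 -80.4
  edge 0.1508 -169.9
block ((185.7941131591797, 252.82351684570312), (13.205390930175781, 8.060433387756348), 59.03623962402344) 81.0
[[0.5394 0.3927 0.076 ]
 [0.552  0.3726 0.076 ]
 [0.5187 0.3515 0.076 ]
 [0.5061 0.3716 0.076 ]] [0.5291 0.3721 0.076 ]
  edge 0.0238 -58.0
  edge 0.0395 -147.7
strip ((274.9260559082031, 234.0027618408203), (48.18918228149414, 6.736122131347656), 87.87889862060547) 271.5
[[0.6554 0.117  0.127 ]
 [0.6564 0.0977 0.127 ]
 [0.518  0.09   0.127 ]
 [0.517  0.1093 0.127 ]] [0.5867 0.1035 0.127 ]
  edge 0.0194 -87.1
  edge 0.1387 -176.8
handle ((320.95477294921875, 279.2337646484375), (6.460166931152344, 36.084136962890625), 87.95458984375) 186.5
[[ 0.4656  0.0214  0.13  ]
 [ 0.4706 -0.0816  0.13  ]
 [ 0.4523 -0.0825  0.13  ]
 [ 0.4472  0.0204  0.13  ]] [ 0.4589 -0.0306  0.13  ]
  edge 0.1031 -87.2
  edge 0.0184 -177.3
```

View pics/topz.png

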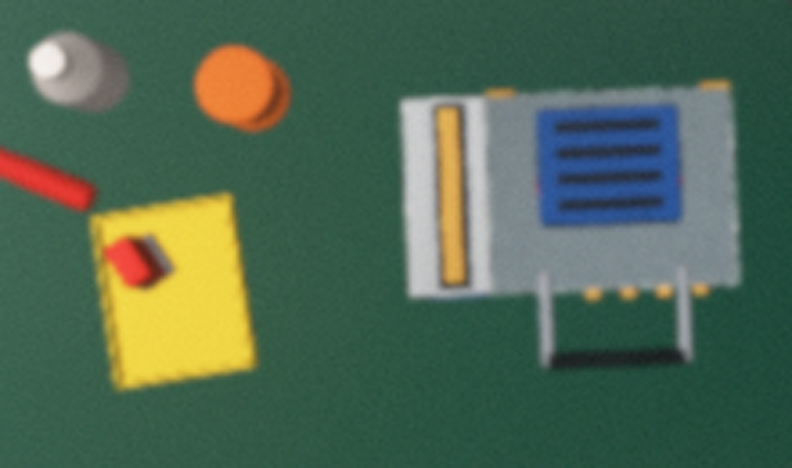

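{"method": "arm_command", "body": {"increments": [{"dx": 35, "dy": -25, "az": 5, "gripper": -1}, {"dx": 70, "dy": -50, "az": 10}, {"dx": 110, "dy": -80, "az": 15}, {"dx": 150, "dy": -109, "az": 21}, {"dx": 190, "dy": -138, "az": 27}, {"dx": 230, "dy": -167, "az": 33}, {"dx": 270, "dy": -196, "az": 39}, {"dx": 310, "dy": -225, "az": 44}, {"dx": 335, "dy": -243, "az": 47}, {"dx": 347, "dy": -252, "az": 48.6}, {"dx": 347, "dy": -252, "az": 48.6}, {"dx": 347, "dy": -252, "az": 48.6}]}}

```text
invalid input at $.increments[0]: expected keys gripper, dx, dy, dz, ax, ay, az
```

Run:
```python
from h import *
print(grasp_offset)
c=calibration('wrist');im=snapshot('wrist')[:,:,::-1];cv2.imwrite('pics/w1.png',im);im=im.copy();np.save('w1.npy',im)
s=state();print(s['time'],s['eef_pos'],s['orientation'].round(3),s['q'].round(2),s['ft_force'])
hsv=cv2.cvtColor(im,cv2.COLOR_BGR2HSV)
m=cv2.inRange(hsv,(0,150,90),(8,255,255))|cv2.inRange(hsv,(174,150,90),(180,255,255))
cs,_=cv2.findContours(m,0,1)
for k in cs:
    if cv2.contourArea(k)>300: r=cv2.minAreaRect(k);print(r,cv2.contourArea(k))
```

```text
0.0187
0.2 [0.18189264 0.6236508  0.23073681] [[-0.    -0.96   0.28 ]
 [-0.001  0.28   0.96 ]
 [-1.    -0.    -0.001]] [-1.35  0.63  0.04  1.52 -0.03  1.   -0.02] [-0.18155273  0.14258516  0.1179431 ]
```

View pics/w1.png

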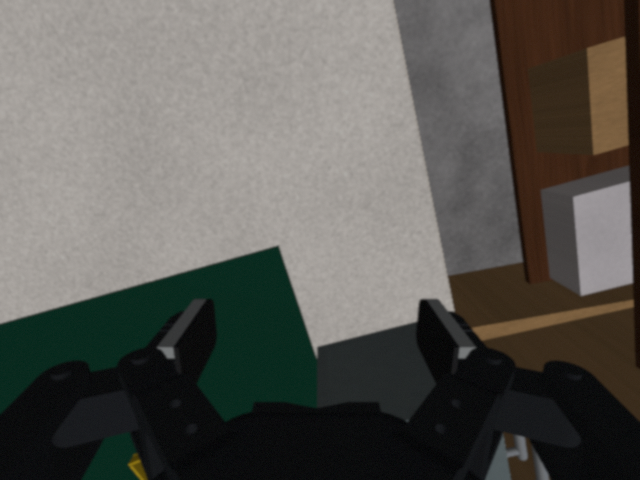

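The call was refused because every row needs all seven keys, so the view is unchanged. I'll resend it.

{"method": "arm_command", "body": {"increments": [{"gripper": -1, "dx": 35, "dy": -25, "dz": 0, "ax": 0, "ay": 0, "az": 5}, {"gripper": -1, "dx": 70, "dy": -50, "dz": 0, "ax": 0, "ay": 0, "az": 10}, {"gripper": -1, "dx": 110, "dy": -80, "dz": 0, "ax": 0, "ay": 0, "az": 15}, {"gripper": -1, "dx": 150, "dy": -109, "dz": 0, "ax": 0, "ay": 0, "az": 21}, {"gripper": -1, "dx": 190, "dy": -138, "dz": 0, "ax": 0, "ay": 0, "az": 27}, {"gripper": -1, "dx": 230, "dy": -167, "dz": 0, "ax": 0, "ay": 0, "az": 33}, {"gripper": -1, "dx": 270, "dy": -196, "dz": 0, "ax": 0, "ay": 0, "az": 39}, {"gripper": -1, "dx": 310, "dy": -225, "dz": 0, "ax": 0, "ay": 0, "az": 44}, {"gripper": -1, "dx": 335, "dy": -243, "dz": 0, "ax": 0, "ay": 0, "az": 47}, {"gripper": -1, "dx": 347, "dy": -252, "dz": 0, "ax": 0, "ay": 0, "az": 48.6}, {"gripper": -1, "dx": 347, "dy": -252, "dz": 0, "ax": 0, "ay": 0, "az": 48.6}, {"gripper": -1, "dx": 347, "dy": -252, "dz": 0, "ax": 0, "ay": 0, "az": 48.6}]}}

```text
time: 1.7
eef_pos: [0.5279, 0.3729, 0.2312]
orientation: [[-0.001, -0.845, -0.536], [0.0, -0.536, 0.845], [-1.0, 0.001, 0.001]]
ft_force: [-0.7, -0.1, -0.4]
grip_width: 1.0
```

```bash
cat > look.py <<'E'
from h import *
import sys
n=sys.argv[1]
c=calibration('wrist');im=snapshot('wrist')[:,:,::-1].copy();cv2.imwrite(f'pics/{n}.png',im)
np.savez(f'{n}.npz',**{k:np.array(v) for k,v in c.items()})
s=state();print(s['time'],s['eef_pos'].round(4),s['orientation'].round(3).tolist(),s['q'].round(2),s['ft_force'].round(2),s['ft_torque'].round(2),s['grip_width'])
E
python3 look.py w2
```

```text
1.75 [0.5277 0.3732 0.2313] [[-0.001, -0.844, -0.536], [0.001, -0.536, 0.844], [-1.0, 0.0, 0.001]] [-0.55  0.63 -0.19  1.52  0.13  1.    1.36] [-0.24 -0.01 -0.28] [-0.   -0.01  0.01] 0.9966051090696578
```

View pics/w2.png

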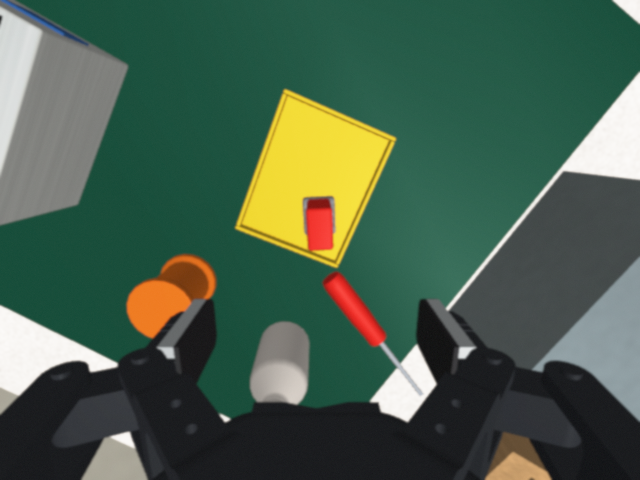

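Run:
```python
from h import *
im=cv2.imread('pics/w2.png');cv2.imwrite('pics/w2z.png',cv2.resize(im[180:265,270:370],None,fx=7,fy=7,interpolation=cv2.INTER_CUBIC))
d=np.load('w2.npz');c={k:d[k] for k in d}
ctr=np.array([0.5291,0.3721]);a=np.radians(32.3);u=np.array([np.cos(a),np.sin(a)]);v=np.array([-u[1],u[0]])
for z,hx,hy in((.076,.02,.012),(.020,.02,.017),(.004,.02,.017)):
    P=[[*(ctr+i*hx*u+j*hy*v),z] for i,j in((1,1),(1,-1),(-1,-1),(-1,1))]
    print(z,proj('wrist',P,c).round(1).tolist())
```

```text
0.076 [[327.1, 245.6], [300.8, 245.6], [300.3, 202.1], [327.6, 202.1]]
0.02 [[330.1, 230.2], [298.3, 230.2], [297.8, 192.8], [330.6, 192.8]]
0.004 [[329.5, 226.6], [299.0, 226.6], [298.5, 190.6], [330.0, 190.7]]
```

View pics/w2z.png

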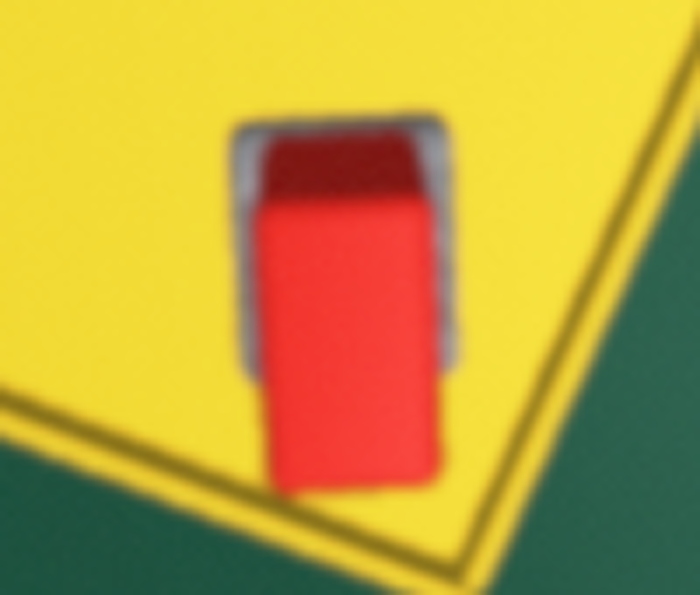

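Run:
```python
from h import *
d=np.load('w2.npz');c={k:d[k] for k in d}
P=onz('wrist',[(306.9,209.3),(331.7,209),(332.9,248.9),(308.6,250)],.076,c);print(P.round(4),P.mean(0))
print([np.linalg.norm(P[i]-P[i-1]).round(4) for i in range(4)])
e=P[2]+P[3]-P[0]-P[1];print(np.degrees(np.arctan2(e[1],e[0])))
# tray outer corners
T=onz('wrist',[(285,90),(396,138),(337,266),(236,228)],.018,c);print(T.round(4),T.mean(0));print([np.linalg.norm(T[i]-T[i-1]).round(4) for i in range(4)])
F=onz('wrist',[(303.5,198),(333,197)],.020,c);print(F.round(4),np.linalg.norm(F[0]-F[1]))
print(c['xyz'],c['orientation'])
```

```text
[[0.5209 0.3596 0.076 ]
 [0.509  0.378  0.076 ]
 [0.5394 0.3991 0.076 ]
 [0.5522 0.3809 0.076 ]] [0.53035841 0.37938325 0.076     ]
[np.float64(0.0378), np.float64(0.0219), np.float64(0.037), np.float64(0.0223)]
34.55645768552191
[[0.444  0.2851 0.018 ]
 [0.4226 0.4012 0.018 ]
 [0.5676 0.4263 0.018 ]
 [0.5893 0.3108 0.018 ]] [0.50585384 0.35588075 0.018     ]
[np.float64(0.1476), np.float64(0.1181), np.float64(0.1471), np.float64(0.1175)]
[[0.5227 0.3549 0.02  ]
 [0.5054 0.3802 0.02  ]] 0.030703461279286595
[0.46773875 0.33511493 0.3734965 ] [[-5.35383858e-01  8.10119716e-01  2.38893638e-01]
 [ 8.44608690e-01  5.13342801e-01  1.52037263e-01]
 [ 5.34055078e-04  2.83169939e-01 -9.59069601e-01]]
```

Run:
```python
from h import *
im=cv2.imread('pics/top0.png').astype(np.float32)
# mat bottom edge: rows near 355, table top edge rows near 122
g=im[:,:,2]
def edge(cols,r0,r1,deg=2):
    r=[]
    for x in cols:
        d=np.abs(np.gradient(g[r0:r1,x])); d[d<0.4*d.max()]=0; r.append(r0+(d*np.arange(r1-r0)).sum()/d.sum())
    r=np.array(r); t=(np.array(cols)-320)/200.; p=np.polyfit(t,r,2); res=r-np.polyval(p,t); print(p.round(2),res.std().round(2))
edge(list(range(150,260,3))+list(range(350,480,3)),345,366)
edge(list(range(150,360,3)),112,134)
im=cv2.imread('pics/w2.png').astype(np.float32);
c=dict(np.load('w2.npz'))
s=state();O=s['orientation'];p=s['eef_pos']
for back in(0,.013):
  for w in(.0425,-.0425): print(back,w,proj('wrist',p-O[:,0]*back+O[:,2]*w,c))
im=cv2.imread('pics/scene0.png')
cv2.imwrite('pics/sz.png',cv2.resize(im[165:325,235:425],None,fx=4,fy=3.75,interpolation=cv2.INTER_CUBIC))
```

```text
[-8.0000e-02  2.6600e+00  3.5718e+02] 0.14
[-4.0000e-02  3.0900e+00  1.2238e+02] 0.17
0 0.0425 [[408.53610196 302.3400072 ]]
0 -0.0425 [[223.1826429  302.47163595]]
0.013 0.0425 [[416.54169103 316.33234496]]
0.013 -0.0425 [[215.14683027 316.47005615]]
```

View pics/sz.png

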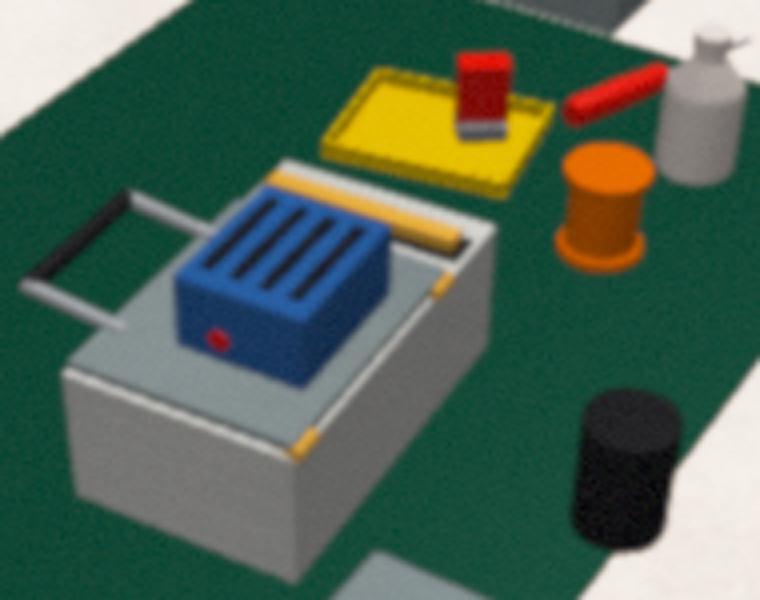

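Run:
```python
from h import *
z=np.array([(322,142),(377,68),(555,103),(509,183)],float)
uv=np.c_[235+(z[:,0]+.5)/4-.5,165+(z[:,1]+.5)/3.75-.5]
T=onz('scene',uv,.018);print(T.round(4),T.mean(0),[np.linalg.norm(T[i]-T[i-1]).round(4) for i in range(4)])
z=np.array([(457,60),(468,52),(511,56),(508,68)],float)
uv=np.c_[235+z[:,0]/4,165+z[:,1]/3.75]
T=onz('scene',uv,.076);print(T.round(4),T.mean(0))
```

```text
[[0.4443 0.2779 0.018 ]
 [0.4228 0.3942 0.018 ]
 [0.5694 0.4249 0.018 ]
 [0.5926 0.3064 0.018 ]] [0.50727814 0.35086074 0.018     ] [np.float64(0.1511), np.float64(0.1183), np.float64(0.1497), np.float64(0.1207)]
[[0.5151 0.3607 0.076 ]
 [0.5164 0.3756 0.076 ]
 [0.5471 0.3882 0.076 ]
 [0.5536 0.3714 0.076 ]] [0.53302665 0.3739973  0.076     ]
```

{"method": "arm_command", "body": {"increments": [{"gripper": -1, "dx": 2, "dy": 0, "dz": -40, "ax": 0, "ay": 0, "az": 0.5}, {"gripper": -1, "dx": 2, "dy": 0, "dz": -80, "ax": 0, "ay": 0, "az": 0.5}, {"gripper": -1, "dx": 2, "dy": 0, "dz": -120, "ax": 0, "ay": 0, "az": 0.5}, {"gripper": -1, "dx": 2, "dy": 0, "dz": -130, "ax": 0, "ay": 0, "az": 0.5}, {"gripper": -1, "dx": 2, "dy": 0, "dz": -130, "ax": 0, "ay": 0, "az": 0.5}, {"gripper": -1, "dx": 2, "dy": 0, "dz": -130, "ax": 0, "ay": 0, "az": 0.5}]}}

```text
time: 2.5
eef_pos: [0.5319, 0.3732, 0.1032]
orientation: [[0.003, -0.84, -0.542], [0.002, -0.542, 0.84], [-1.0, -0.003, 0.0]]
ft_force: [0.2, -0.1, 0.8]
grip_width: 0.998
```

```bash
python3 look.py w3;python3 - <<'E'
from h import *
im=cv2.imread('pics/w3.png');cv2.imwrite('pics/w3z.png',cv2.resize(im[150:350,180:460],None,fx=2.8,fy=2.8,interpolation=cv2.INTER_CUBIC))
E
```

```text
2.55 [0.5319 0.373  0.1032] [[0.003, -0.84, -0.542], [0.002, -0.542, 0.84], [-1.0, -0.003, 0.0]] [-0.56  0.78 -0.17  1.63  0.17  0.75  1.34] [ 0.54 -0.74 -0.17] [-0.03 -0.02  0.06] 0.9980314839133607
```

View pics/w3z.png

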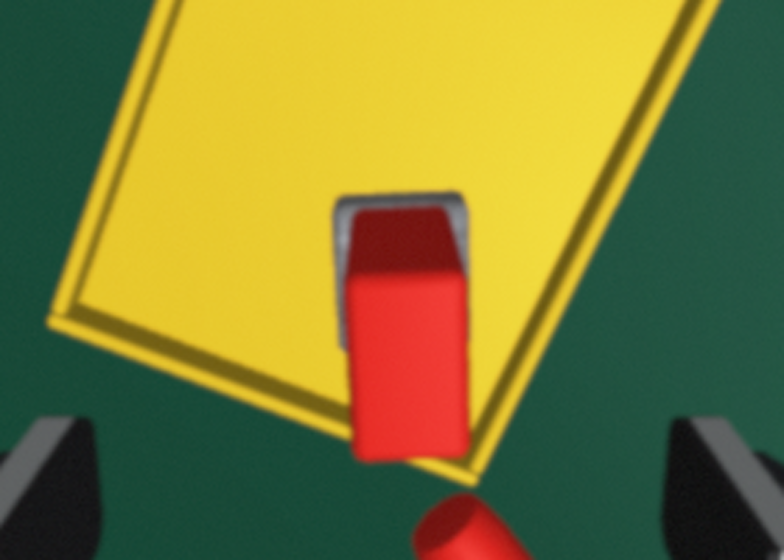

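{"method": "arm_command", "body": {"increments": [{"gripper": -1, "dx": -1, "dy": 2, "dz": -25, "ax": 0, "ay": 0, "az": 0.5}, {"gripper": -1, "dx": -1, "dy": 2, "dz": -50, "ax": 0, "ay": 0, "az": 0.5}, {"gripper": -1, "dx": -1, "dy": 2, "dz": -70, "ax": 0, "ay": 0, "az": 0.5}, {"gripper": -1, "dx": -1, "dy": 2, "dz": -71, "ax": 0, "ay": 0, "az": 0.5}, {"gripper": 1, "dx": -1, "dy": 2, "dz": -71, "ax": 0, "ay": 0, "az": 0.5}, {"gripper": 1, "dx": -1, "dy": 2, "dz": -71, "ax": 0, "ay": 0, "az": 0.5}, {"gripper": 1, "dx": -1, "dy": 2, "dz": -71, "ax": 0, "ay": 0, "az": 0.5}, {"gripper": 1, "dx": -1, "dy": 2, "dz": -71, "ax": 0, "ay": 0, "az": 0.5}, {"gripper": 1, "dx": -1, "dy": 2, "dz": -71, "ax": 0, "ay": 0, "az": 0.5}, {"gripper": 1, "dx": -1, "dy": 2, "dz": -71, "ax": 0, "ay": 0, "az": 0.5}], "force": 50}}

```text
time: 3.8
eef_pos: [0.5302, 0.3747, 0.031]
orientation: [[0.001, -0.835, -0.55], [0.001, -0.55, 0.835], [-1.0, -0.001, 0.0]]
ft_force: [-1.3, -0.3, 5.0]
grip_width: 0.274
```

```bash
python3 look.py w4
```

```text
3.85 [0.5302 0.3747 0.031 ] [[0.001, -0.835, -0.55], [0.001, -0.55, 0.835], [-1.0, -0.001, 0.0]] [-0.57  0.88 -0.15  1.65  0.2   0.62  1.33] [-1.47  0.82  6.23] [0.09 0.15 0.03] 0.27374385852652877
```

View pics/w4.png

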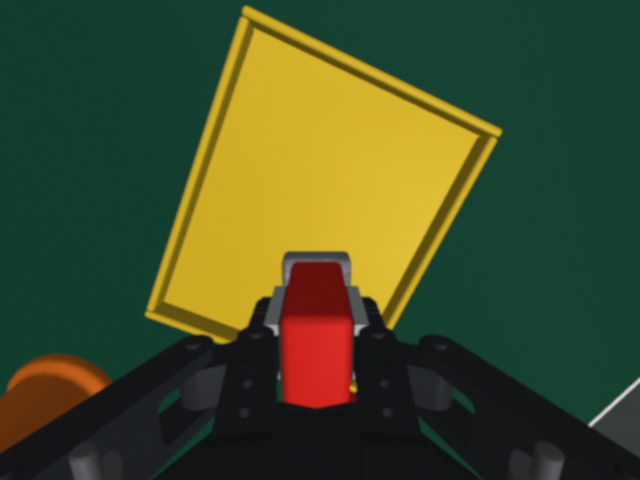

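{"method": "arm_command", "body": {"increments": [{"gripper": 1, "dx": 0, "dy": 0, "dz": 30, "ax": 0, "ay": 0, "az": 0}, {"gripper": 1, "dx": 0, "dy": 0, "dz": 75, "ax": 0, "ay": 0, "az": 0}, {"gripper": 1, "dx": 0, "dy": 0, "dz": 120, "ax": 0, "ay": 0, "az": 0}, {"gripper": 1, "dx": 10, "dy": -25, "dz": 155, "ax": 0, "ay": 0, "az": -4}, {"gripper": 1, "dx": 30, "dy": -65, "dz": 170, "ax": 0, "ay": 0, "az": -9}, {"gripper": 1, "dx": 55, "dy": -115, "dz": 170, "ax": 0, "ay": 0, "az": -14}, {"gripper": 1, "dx": 80, "dy": -165, "dz": 170, "ax": 0, "ay": 0, "az": -20}, {"gripper": 1, "dx": 102, "dy": -215, "dz": 170, "ax": 0, "ay": 0, "az": -26}, {"gripper": 1, "dx": 118, "dy": -250, "dz": 170, "ax": 0, "ay": 0, "az": -29}, {"gripper": 1, "dx": 126, "dy": -267.5, "dz": 170, "ax": 0, "ay": 0, "az": -30.4}, {"gripper": 1, "dx": 126, "dy": -267.5, "dz": 170, "ax": 0, "ay": 0, "az": -30.4}, {"gripper": 1, "dx": 126, "dy": -267.5, "dz": 170, "ax": 0, "ay": 0, "az": -30.4}]}}

```text
time: 5.35
eef_pos: [0.655, 0.1095, 0.2001]
orientation: [[-0.001, -0.998, -0.055], [0.002, -0.055, 0.998], [-1.0, 0.001, 0.002]]
ft_force: [-0.3, 1.7, -0.8]
grip_width: 0.276
```

```bash
python3 look.py w5
python3 - <<'E'
from h import *
im=snapshot('top')[:,:,::-1];cv2.imwrite('pics/top5.png',cv2.resize(im[170:310,150:370],None,fx=3.6,fy=3.6,interpolation=cv2.INTER_CUBIC))
E
```

```text
5.4 [0.655  0.1097 0.2002] [[-0.001, -0.998, -0.055], [0.002, -0.055, 0.998], [-1.0, 0.001, 0.002]] [-0.17  0.68 -0.06  1.5   0.04  0.96  1.38] [-0.12 -0.15 -0.82] [ 0.01  0.03 -0.08] 0.27875064334280164
```

View pics/w5.png

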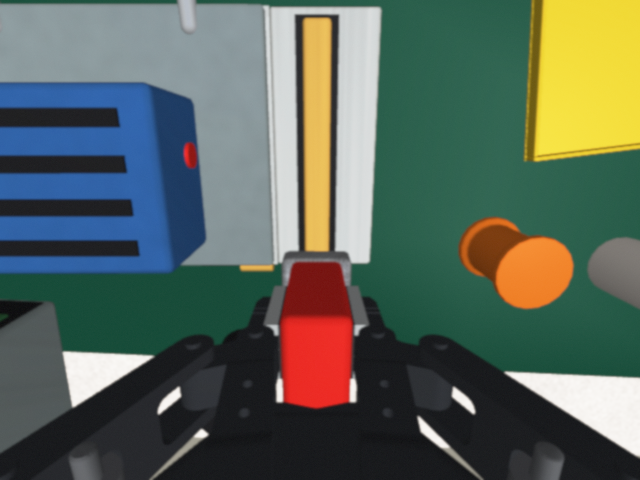

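View pics/top5.png

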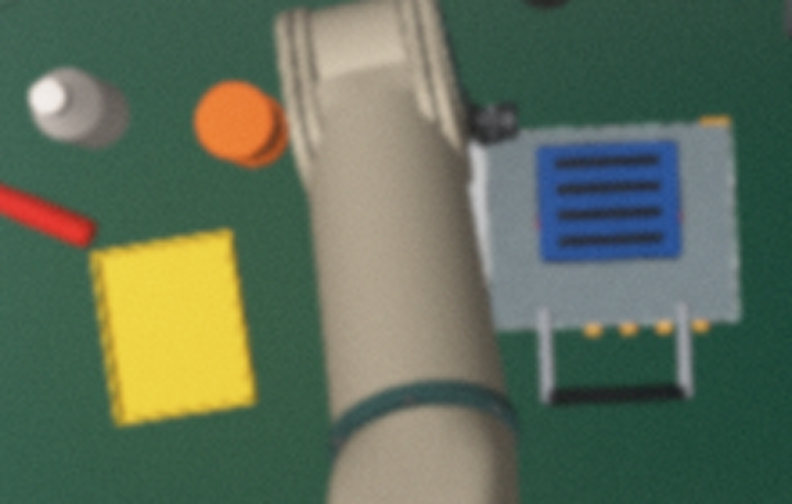

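Run:
```python
from h import *
c=dict(np.load('w5.npz'))
P=onz('wrist',[(305,18),(331,18),(305.5,248),(329,248)],.127,c);print(P.round(4))
P=onz('wrist',[(267,8),(382,8),(370,262),(275,262)],.113,c);print(P.round(4))
```

```text
[[0.5191 0.097  0.127 ]
 [0.5183 0.1113 0.127 ]
 [0.6519 0.1034 0.127 ]
 [0.651  0.1189 0.127 ]]
[[0.511  0.0741 0.113 ]
 [0.5073 0.141  0.113 ]
 [0.6643 0.1496 0.113 ]
 [0.6679 0.082  0.113 ]]
```

{"method": "arm_command", "body": {"increments": [{"gripper": 1, "dx": 2, "dy": -0.5, "dz": -15, "ax": 0, "ay": 0, "az": 0}, {"gripper": 1, "dx": 3, "dy": -0.7, "dz": -32, "ax": 0, "ay": 0, "az": 0}, {"gripper": 1, "dx": 3, "dy": -0.7, "dz": -44, "ax": 0, "ay": 0, "az": 0}, {"gripper": 1, "dx": 3, "dy": -0.7, "dz": -44, "ax": 0, "ay": 0, "az": 0}, {"gripper": 1, "dx": 3, "dy": -0.7, "dz": -44, "ax": 0, "ay": 0, "az": 0}, {"gripper": 1, "dx": 3, "dy": -0.7, "dz": -44, "ax": 0, "ay": 0, "az": 0}]}}

```text
time: 6.2
eef_pos: [0.6593, 0.1058, 0.1569]
orientation: [[0.001, -0.999, -0.051], [0.0, -0.051, 0.999], [-1.0, -0.001, 0.0]]
ft_force: [-0.9, 0.3, -2.6]
grip_width: 0.277
```

```bash
python3 look.py w6
python3 - <<'E'
from h import *
im=snapshot('scene')[:,:,::-1];cv2.imwrite('pics/s6.png',cv2.resize(im[165:325,235:425],None,fx=4,fy=3.75,interpolation=cv2.INTER_CUBIC))
E
```

```text
6.25 [0.6593 0.1058 0.1568] [[0.001, -0.999, -0.051], [0.0, -0.051, 0.999], [-1.0, -0.001, 0.0]] [-0.17  0.73 -0.06  1.53  0.05  0.88  1.38] [ 0.39 -0.6  -1.5 ] [-0.    0.02  0.04] 0.27497029012575724
```

View pics/w6.png

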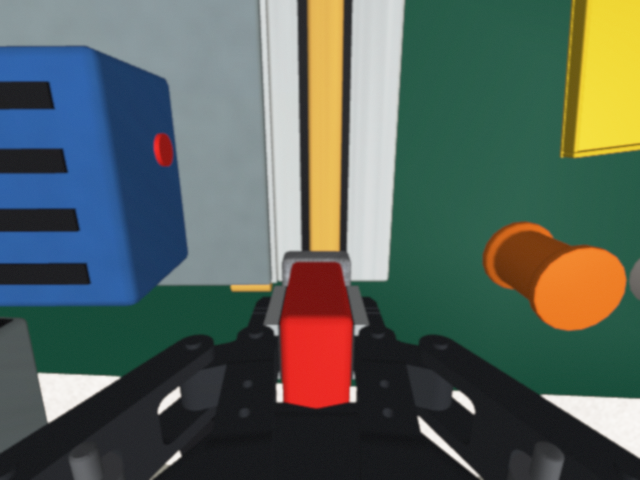

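View pics/s6.png

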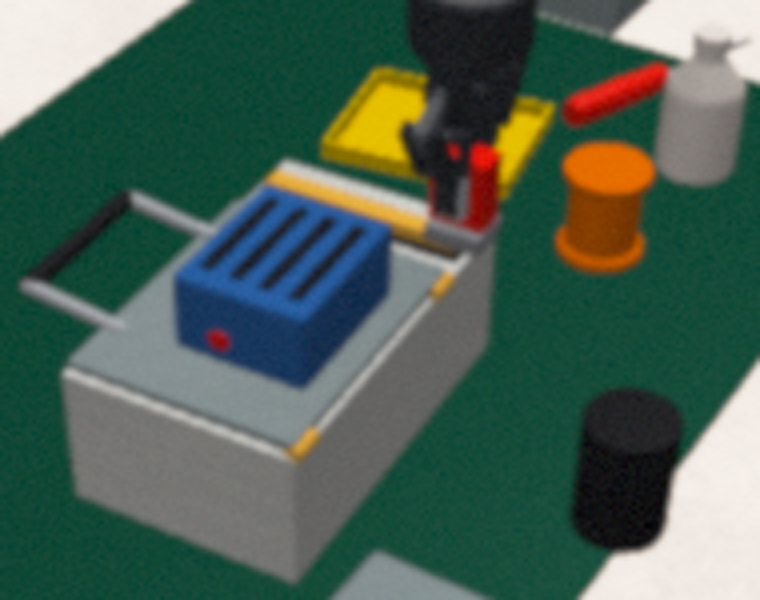

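{"method": "arm_command", "body": {"increments": [{"gripper": 1, "dx": 0, "dy": 4, "dz": 0, "ax": 0, "ay": 0, "az": 0}, {"gripper": 1, "dx": 0, "dy": 4, "dz": -2, "ax": 0, "ay": 0, "az": 0}, {"gripper": 1, "dx": 0, "dy": 4, "dz": -4, "ax": 0, "ay": 0, "az": 0}, {"gripper": 1, "dx": 0, "dy": 4, "dz": -5, "ax": 0, "ay": 0, "az": 0}, {"gripper": 1, "dx": 0, "dy": 4, "dz": -5, "ax": 0, "ay": 0, "az": 0}, {"gripper": 1, "dx": 0, "dy": 4, "dz": -5, "ax": 0, "ay": 0, "az": 0}]}}

```text
time: 7.05
eef_pos: [0.6591, 0.1104, 0.1516]
orientation: [[0.0, -0.999, -0.051], [0.001, -0.051, 0.999], [-1.0, -0.0, 0.001]]
ft_force: [-0.1, 2.2, 1.8]
grip_width: 0.272
```

```bash
python3 look.py w7; for i in 1 2 3; do python3 -c "
from station import *
print(state()['ft_force'])";done
```

```text
7.1 [0.6591 0.1103 0.1516] [[0.0, -0.999, -0.051], [0.001, -0.051, 0.999], [-1.0, -0.0, 0.001]] [-0.18  0.74 -0.06  1.54  0.05  0.87  1.37] [-0.74  2.6   1.63] [0.57 0.09 0.01] 0.27690789018917
[-0.74421617  2.600124    1.63428085]
[-0.74421617  2.600124    1.63428085]
[-0.74421617  2.600124    1.63428085]
```

View pics/w7.png

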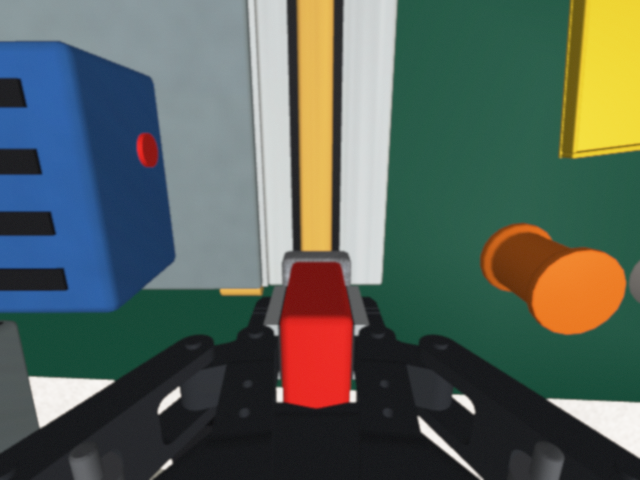

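{"method": "arm_command", "body": {"increments": [{"gripper": 1, "dx": 0, "dy": 0, "dz": -1.5, "ax": 0, "ay": 0, "az": 0}, {"gripper": 1, "dx": 0, "dy": 0, "dz": -3, "ax": 0, "ay": 0, "az": 0}, {"gripper": 1, "dx": 0, "dy": 0, "dz": -3, "ax": 0, "ay": 0, "az": 0}, {"gripper": 1, "dx": 0, "dy": 0, "dz": -3, "ax": 0, "ay": 0, "az": 0}]}}

```text
time: 7.6
eef_pos: [0.6591, 0.1103, 0.1485]
orientation: [[0.0, -0.999, -0.051], [0.001, -0.051, 0.999], [-1.0, -0.0, 0.001]]
ft_force: [-0.4, 2.9, 4.3]
grip_width: 0.275
```

{"method": "arm_command", "body": {"increments": [{"gripper": 1, "dx": -2, "dy": -0.1, "dz": 0, "ax": 0, "ay": 0, "az": 0}, {"gripper": 1, "dx": -6, "dy": -0.3, "dz": 0, "ax": 0, "ay": 0, "az": 0}, {"gripper": 1, "dx": -10, "dy": -0.5, "dz": 0, "ax": 0, "ay": 0, "az": 0}, {"gripper": 1, "dx": -14, "dy": -0.7, "dz": 0, "ax": 0, "ay": 0, "az": 0}]}}

```text
time: 8.1
eef_pos: [0.6455, 0.108, 0.1486]
orientation: [[0.002, -0.999, -0.051], [-0.001, -0.051, 0.999], [-1.0, -0.002, -0.001]]
ft_force: [3.8, -0.1, 3.2]
grip_width: 0.274
```

{"method": "arm_command", "body": {"increments": [{"gripper": 1, "dx": -6, "dy": 0.5, "dz": -0.4, "ax": 0, "ay": 0, "az": 0}, {"gripper": 1, "dx": -12, "dy": 0.4, "dz": -0.4, "ax": 0, "ay": 0, "az": 0}, {"gripper": 1, "dx": -18, "dy": 0.1, "dz": -0.4, "ax": 0, "ay": 0, "az": 0}, {"gripper": 1, "dx": -24, "dy": -0.2, "dz": -0.4, "ax": 0, "ay": 0, "az": 0}, {"gripper": 1, "dx": -30, "dy": -0.5, "dz": -0.4, "ax": 0, "ay": 0, "az": 0}, {"gripper": 1, "dx": -36, "dy": -0.8, "dz": -0.4, "ax": 0, "ay": 0, "az": 0}, {"gripper": 1, "dx": -42, "dy": -1.1, "dz": -0.4, "ax": 0, "ay": 0, "az": 0}]}}

```text
time: 8.98
eef_pos: [0.6027, 0.108, 0.148]
orientation: [[0.0, -0.999, -0.051], [0.0, -0.051, 0.999], [-1.0, -0.0, 0.0]]
ft_force: [3.3, 0.1, 3.5]
grip_width: 0.277
```

```bash
python3 look.py w8
```

```text
9.025 [0.6017 0.108  0.1479] [[-0.001, -0.999, -0.051], [-0.0, -0.051, 0.999], [-1.0, 0.001, -0.0]] [-0.19  0.67 -0.06  1.71  0.05  0.77  1.35] [ 2.52 -0.58  5.22] [ 0.07 -1.06  0.  ] 0.2761523400952535
```

View pics/w8.png

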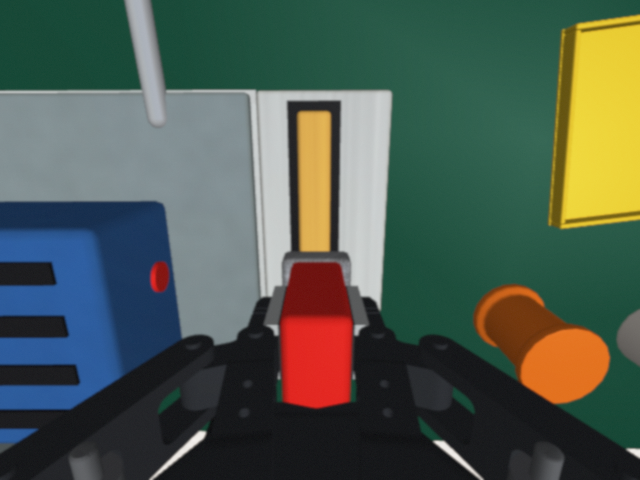

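{"method": "arm_command", "body": {"increments": [{"gripper": 1, "dx": -6, "dy": -0.4, "dz": 0, "ax": 0, "ay": 0, "az": 0}, {"gripper": 1, "dx": -12, "dy": -0.7, "dz": 0, "ax": 0, "ay": 0, "az": 0}, {"gripper": 1, "dx": -18, "dy": -1, "dz": 0, "ax": 0, "ay": 0, "az": 0}, {"gripper": 1, "dx": -24, "dy": -1.3, "dz": 0, "ax": 0, "ay": 0, "az": 0}, {"gripper": 1, "dx": -30, "dy": -1.6, "dz": 0, "ax": 0, "ay": 0, "az": 0}, {"gripper": 1, "dx": -36, "dy": -1.9, "dz": 0, "ax": 0, "ay": 0, "az": 0}, {"gripper": 1, "dx": -42, "dy": -2.2, "dz": 0, "ax": 0, "ay": 0, "az": 0}, {"gripper": 1, "dx": -48, "dy": -2.5, "dz": 0, "ax": 0, "ay": 0, "az": 0}, {"gripper": 1, "dx": -54, "dy": -2.8, "dz": 0, "ax": 0, "ay": 0, "az": 0}]}}

```text
time: 10.15
eef_pos: [0.5486, 0.1052, 0.1479]
orientation: [[-0.0, -0.999, -0.051], [0.0, -0.051, 0.999], [-1.0, 0.0, 0.0]]
ft_force: [4.7, 0.4, 4.5]
grip_width: 0.273
```

```bash
python3 look.py w9;  python3 - <<'E'
from h import *
c=dict(np.load('w8.npz'));print(onz('wrist',[(314,110)],.123,c))
im=snapshot('scene')[:,:,::-1];cv2.imwrite('pics/s9.png',cv2.resize(im[165:325,235:425],None,fx=4,fy=3.75,interpolation=cv2.INTER_CUBIC))
E
```

```text
10.2 [0.5475 0.1051 0.1479] [[-0.001, -0.999, -0.051], [-0.0, -0.051, 0.999], [-1.0, 0.001, -0.0]] [-0.2   0.61 -0.06  1.86  0.05  0.68  1.33] [3.5  0.56 3.89] [ 0.03 -1.04 -0.03] 0.2737012664443966
[[0.51788952 0.10357323 0.123     ]]
```

View pics/w9.png

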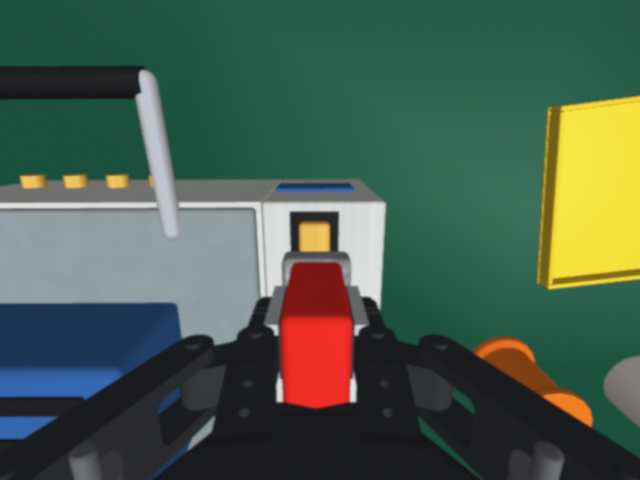

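View pics/s9.png

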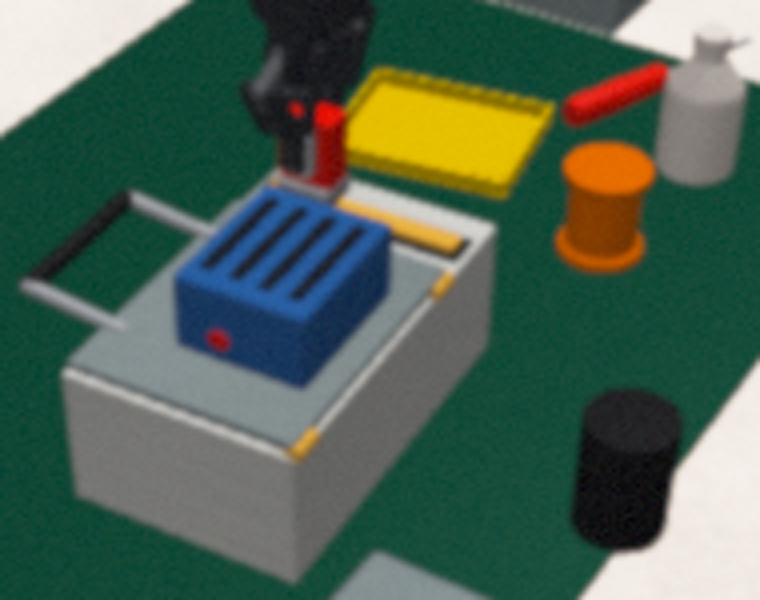

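{"method": "arm_command", "body": {"increments": [{"gripper": 1, "dx": -6, "dy": -0.3, "dz": 0, "ax": 0, "ay": 0, "az": 0}, {"gripper": 1, "dx": -12, "dy": -0.6, "dz": 0, "ax": 0, "ay": 0, "az": 0}, {"gripper": 1, "dx": -18, "dy": -0.9, "dz": 0, "ax": 0, "ay": 0, "az": 0}, {"gripper": 1, "dx": -24, "dy": -1.2, "dz": 0, "ax": 0, "ay": 0, "az": 0}, {"gripper": 1, "dx": -30, "dy": -1.5, "dz": 0, "ax": 0, "ay": 0, "az": 0}, {"gripper": 1, "dx": -35, "dy": -1.8, "dz": 0, "ax": 0, "ay": 0, "az": 0}, {"gripper": 1, "dx": -35, "dy": -1.8, "dz": 0, "ax": 0, "ay": 0, "az": 0}]}}

```text
time: 11.12
eef_pos: [0.5128, 0.1033, 0.1478]
orientation: [[-0.002, -0.999, -0.051], [-0.0, -0.051, 0.999], [-1.0, 0.002, -0.0]]
ft_force: [2.7, 0.4, 4.8]
grip_width: 0.277
```

```bash
python3 look.py w10
```

```text
11.175 [0.5128 0.1033 0.1477] [[-0.002, -0.999, -0.051], [-0.0, -0.051, 0.999], [-1.0, 0.002, -0.0]] [-0.21  0.57 -0.06  1.95  0.05  0.63  1.32] [1.14 0.28 4.7 ] [ 0.03 -0.59 -0.02] 0.2757863028420704
```

View pics/w10.png

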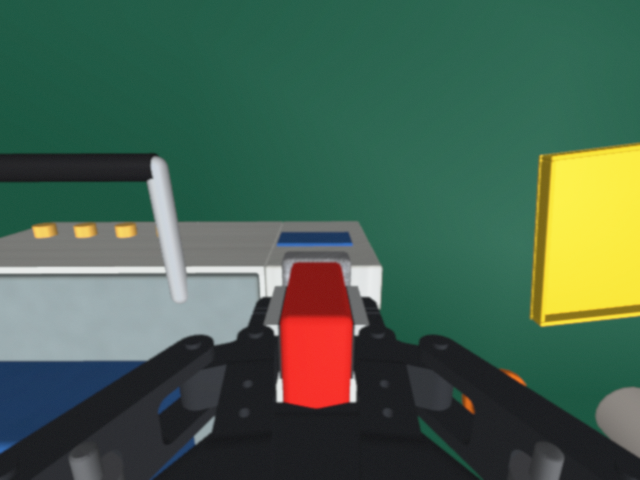

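{"method": "arm_command", "body": {"increments": [{"gripper": 1, "dx": 0, "dy": 0, "dz": 10, "ax": 0, "ay": 0, "az": 0}, {"gripper": 1, "dx": 0, "dy": 0, "dz": 30, "ax": 0, "ay": 0, "az": 0}, {"gripper": 1, "dx": 0, "dy": 25, "dz": 40, "ax": 0, "ay": 0, "az": 1}, {"gripper": 1, "dx": 0, "dy": 70, "dz": 40, "ax": 0, "ay": 0, "az": 2}, {"gripper": 1, "dx": 0, "dy": 115, "dz": 35, "ax": 0, "ay": 0, "az": 4}, {"gripper": 1, "dx": 0, "dy": 160, "dz": 10, "ax": 0, "ay": 0, "az": 5}, {"gripper": 1, "dx": 0, "dy": 205, "dz": -30, "ax": 0, "ay": 0, "az": 6}, {"gripper": 1, "dx": -1, "dy": 240, "dz": -60, "ax": 0, "ay": 0, "az": 7}, {"gripper": 1, "dx": -1, "dy": 253, "dz": -80, "ax": 0, "ay": 0, "az": 7}, {"gripper": 1, "dx": -1, "dy": 253, "dz": -95, "ax": 0, "ay": 0, "az": 7}, {"gripper": 1, "dx": -1, "dy": 253, "dz": -100, "ax": 0, "ay": 0, "az": 7}, {"gripper": 1, "dx": -1, "dy": 253, "dz": -100, "ax": 0, "ay": 0, "az": 7}]}}

```text
time: 12.68
eef_pos: [0.5137, 0.3545, 0.0483]
orientation: [[0.0, -0.985, -0.17], [-0.001, -0.17, 0.985], [-1.0, 0.0, -0.001]]
ft_force: [0.4, -0.6, -1.5]
grip_width: 0.279
```

```bash
python3 look.py w11;  python3 - <<'E'
from h import *
im=snapshot('scene')[:,:,::-1];cv2.imwrite('pics/s11.png',cv2.resize(im[165:325,235:425],None,fx=4,fy=3.75,interpolation=cv2.INTER_CUBIC))
E
```

```text
12.725 [0.5139 0.3551 0.0487] [[0.001, -0.985, -0.17], [-0.0, -0.17, 0.985], [-1.0, -0.001, -0.0]] [-0.61  0.82 -0.06  1.72  0.08  0.59  1.02] [-0.65  0.36 -0.6 ] [0.01 0.   0.  ] 0.2753968824077909
```

View pics/w11.png

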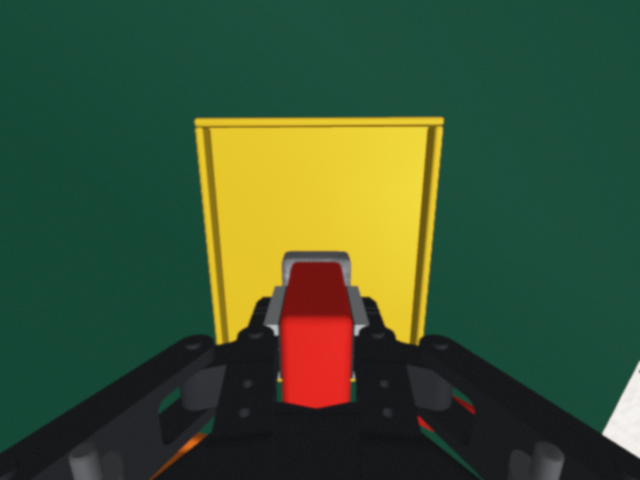

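View pics/s11.png

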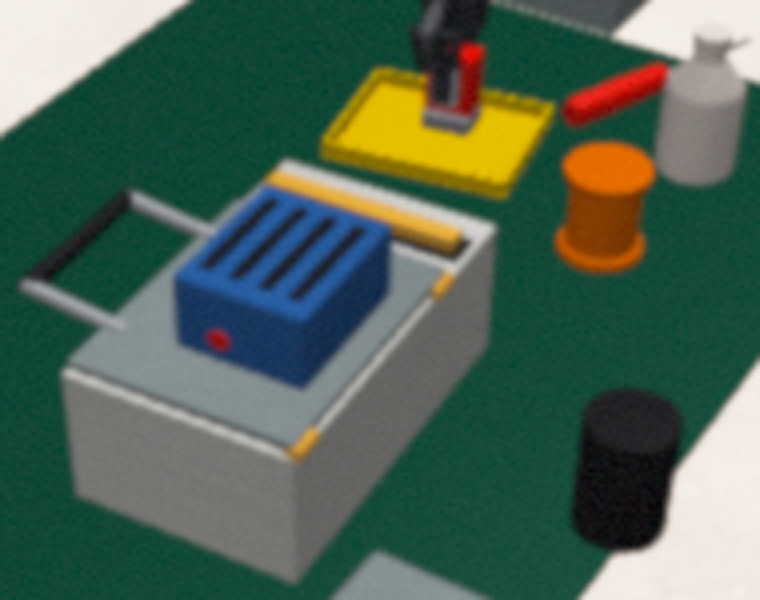

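{"method": "arm_command", "body": {"increments": [{"gripper": 1, "dx": 0, "dy": 0, "dz": -8, "ax": 0, "ay": 0, "az": 0}, {"gripper": 1, "dx": 0, "dy": 0, "dz": -14, "ax": 0, "ay": 0, "az": 0}, {"gripper": 1, "dx": 0, "dy": 0, "dz": -16, "ax": 0, "ay": 0, "az": 0}, {"gripper": 1, "dx": 0, "dy": 0, "dz": -16, "ax": 0, "ay": 0, "az": 0}, {"gripper": 1, "dx": 0, "dy": 0, "dz": -16, "ax": 0, "ay": 0, "az": 0}]}}

```text
time: 13.4
eef_pos: [0.5131, 0.3565, 0.032]
orientation: [[0.0, -0.985, -0.173], [0.0, -0.173, 0.985], [-1.0, -0.0, 0.0]]
ft_force: [-0.1, -0.0, -1.9]
grip_width: 0.277
```

{"method": "arm_command", "body": {"increments": [{"gripper": 1, "dx": 0, "dy": 0, "dz": -1, "ax": 0, "ay": 0, "az": 0}, {"gripper": 1, "dx": 0, "dy": 0, "dz": -1.2, "ax": 0, "ay": 0, "az": 0}, {"gripper": 1, "dx": 0, "dy": 0, "dz": -1.2, "ax": 0, "ay": 0, "az": 0}]}}

```text
time: 13.78
eef_pos: [0.5131, 0.3565, 0.0311]
orientation: [[0.0, -0.985, -0.173], [0.0, -0.173, 0.985], [-1.0, -0.0, 0.0]]
ft_force: [-0.8, 0.3, 2.3]
grip_width: 0.277
```

{"method": "arm_command", "body": {"increments": [{"gripper": -0.5, "dx": 0, "dy": 0, "dz": 0, "ax": 0, "ay": 0, "az": 0}, {"gripper": -0.5, "dx": 0, "dy": 0, "dz": 0, "ax": 0, "ay": 0, "az": 0}, {"gripper": -0.5, "dx": 0, "dy": 0, "dz": 0, "ax": 0, "ay": 0, "az": 0}, {"gripper": -0.5, "dx": 0, "dy": 0, "dz": 0, "ax": 0, "ay": 0, "az": 0}, {"gripper": -0.5, "dx": 0, "dy": 0, "dz": 20, "ax": 0, "ay": 0, "az": 0}, {"gripper": -0.5, "dx": 0, "dy": 0, "dz": 50, "ax": 0, "ay": 0, "az": 0}, {"gripper": -0.5, "dx": 0, "dy": 0, "dz": 100, "ax": 0, "ay": 0, "az": 0}, {"gripper": -0.5, "dx": 0, "dy": 0, "dz": 150, "ax": 0, "ay": 0, "az": 0}, {"gripper": -0.5, "dx": 0, "dy": 0, "dz": 190, "ax": 0, "ay": 0, "az": 0}]}}

```text
time: 14.9
eef_pos: [0.5135, 0.3568, 0.2246]
orientation: [[0.003, -0.985, -0.173], [0.002, -0.173, 0.985], [-1.0, -0.003, 0.002]]
ft_force: [0.3, -0.0, -0.9]
grip_width: 0.752
```

```bash
python3 look.py w12
```

```text
14.95 [0.5158 0.3585 0.23  ] [[0.01, -0.985, -0.172], [0.007, -0.172, 0.985], [-1.0, -0.011, 0.006]] [-0.61  0.59 -0.08  1.59  0.05  0.95  1.04] [0.45 0.62 3.45] [ 0.06 -0.13 -0.01] 0.7482592843743863
```

View pics/w12.png

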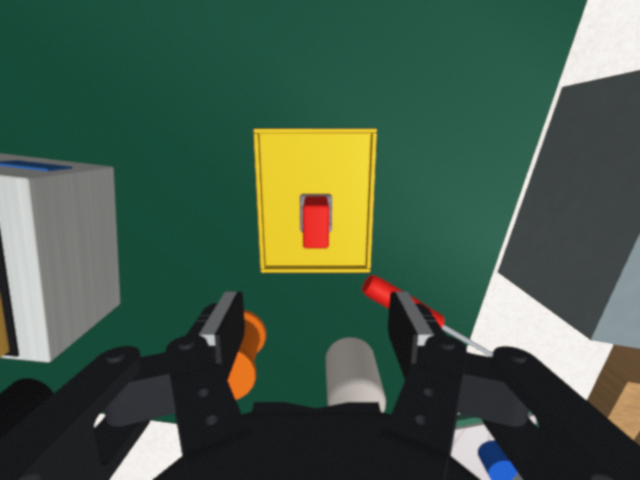

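{"method": "arm_command", "body": {"increments": [{"gripper": -0.5, "dx": -3, "dy": -15, "dz": 5, "ax": 0, "ay": 0, "az": -4}, {"gripper": -0.5, "dx": -8, "dy": -45, "dz": 5, "ax": 0, "ay": 0, "az": -12}, {"gripper": -0.5, "dx": -14, "dy": -85, "dz": 5, "ax": 0, "ay": 0, "az": -21}, {"gripper": -0.5, "dx": -20, "dy": -125, "dz": 5, "ax": 0, "ay": 0, "az": -31}, {"gripper": -0.5, "dx": -26, "dy": -165, "dz": 5, "ax": 0, "ay": 0, "az": -41}, {"gripper": -0.5, "dx": -32, "dy": -205, "dz": 5, "ax": 0, "ay": 0, "az": -51}, {"gripper": -0.5, "dx": -38, "dy": -245, "dz": 5, "ax": 0, "ay": 0, "az": -61}, {"gripper": -0.5, "dx": -43, "dy": -285, "dz": 5, "ax": 0, "ay": 0, "az": -71}, {"gripper": -0.5, "dx": -48, "dy": -325, "dz": 5, "ax": 0, "ay": 0, "az": -81}, {"gripper": -0.5, "dx": -52, "dy": -360, "dz": 5, "ax": 0, "ay": 0, "az": -90}, {"gripper": -0.5, "dx": -54, "dy": -384, "dz": 5, "ax": 0, "ay": 0, "az": -97}, {"gripper": -0.5, "dx": -54, "dy": -384, "dz": 5, "ax": 0, "ay": 0, "az": -97}]}}

```text
time: 16.45
eef_pos: [0.459, -0.0292, 0.2267]
orientation: [[0.002, -0.048, 0.999], [0.0, 0.999, 0.048], [-1.0, -0.0, 0.002]]
ft_force: [0.3, 1.4, -0.8]
grip_width: 0.746
```

```bash
python3 look.py w13
```

```text
16.5 [ 0.4591 -0.0276  0.2265] [[0.001, -0.052, 0.999], [0.001, 0.999, 0.052], [-1.0, 0.001, 0.001]] [-0.3   0.39  0.41  2.04 -0.23  0.75  0.3 ] [ 0.64 -0.31  0.48] [0.05 0.04 0.01] 0.745422222246282
```

View pics/w13.png

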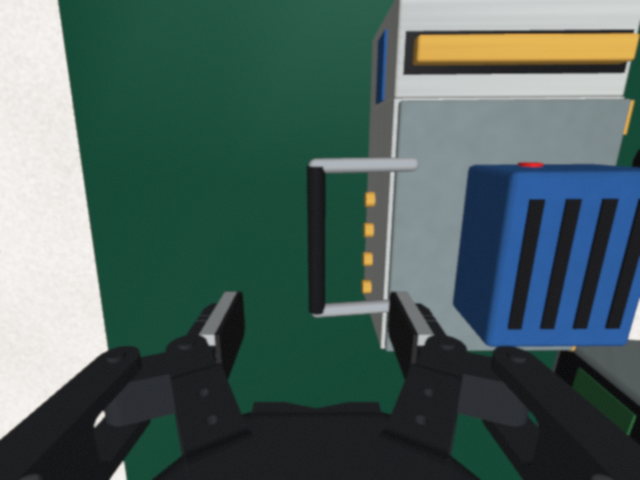

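Run:
```python
from h import *
c=dict(np.load('w13.npz'))
print(onz('wrist',[(316,168),(317,312),(309,240),(324.5,240)],.130,c).round(4))
s=state();print(s['eef_pos'])
print(proj('wrist',[s['eef_pos']*[1,1,0]+[0,0,.13]],c))
```

```text
[[ 0.4572  0.0258  0.13  ]
 [ 0.4633 -0.0838  0.13  ]
 [ 0.4546 -0.0259  0.13  ]
 [ 0.4659 -0.0253  0.13  ]]
[ 0.45913568 -0.02757987  0.22648788]
[[315.06619364 242.51876316]]
```

{"method": "arm_command", "body": {"increments": [{"gripper": 0, "dx": 1, "dy": 0, "dz": -20, "ax": 0, "ay": 0, "az": 0}, {"gripper": 0, "dx": 1, "dy": 0, "dz": -50, "ax": 0, "ay": 0, "az": 0}, {"gripper": 0, "dx": 1, "dy": 0, "dz": -80, "ax": 0, "ay": 0, "az": 0}, {"gripper": 0, "dx": 1, "dy": 0, "dz": -105, "ax": 0, "ay": 0, "az": 0}, {"gripper": 0, "dx": 1, "dy": 0, "dz": -115, "ax": 0, "ay": 0, "az": 0}, {"gripper": 0, "dx": 1, "dy": 0, "dz": -115, "ax": 0, "ay": 0, "az": 0}, {"gripper": 0, "dx": 1, "dy": 0, "dz": -115, "ax": 0, "ay": 0, "az": 0}]}}

```text
time: 17.38
eef_pos: [0.4607, -0.0273, 0.1115]
orientation: [[0.002, -0.052, 0.999], [0.0, 0.999, 0.052], [-1.0, 0.0, 0.002]]
ft_force: [0.3, 0.2, -0.7]
grip_width: 0.498
```

```bash
python3 look.py w14
python3 - <<'E'
from h import *
im=snapshot('scene')[:,:,::-1];cv2.imwrite('pics/s14.png',cv2.resize(im[165:325,225:415],None,fx=4,fy=3.75,interpolation=cv2.INTER_CUBIC))
E
```

```text
17.425 [ 0.4607 -0.0274  0.1116] [[0.002, -0.052, 0.999], [0.0, 0.999, 0.052], [-1.0, 0.0, 0.002]] [-0.2   0.58  0.29  2.15 -0.36  0.45  0.42] [ 0.1  0.  -0.4] [ 0.02  0.02 -0.05] 0.5003849410233491
```

View pics/w14.png

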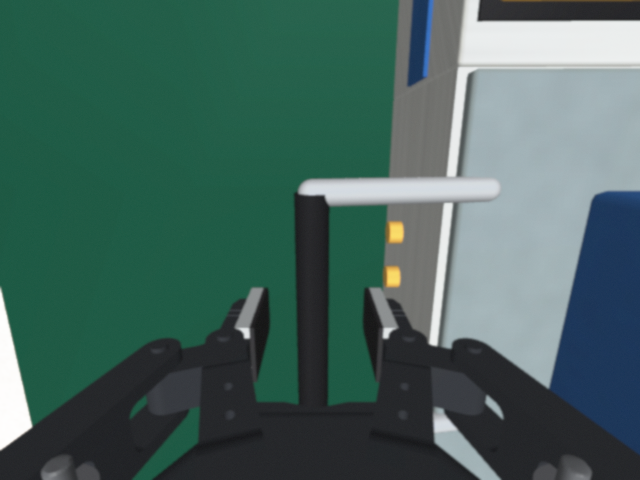

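View pics/s14.png

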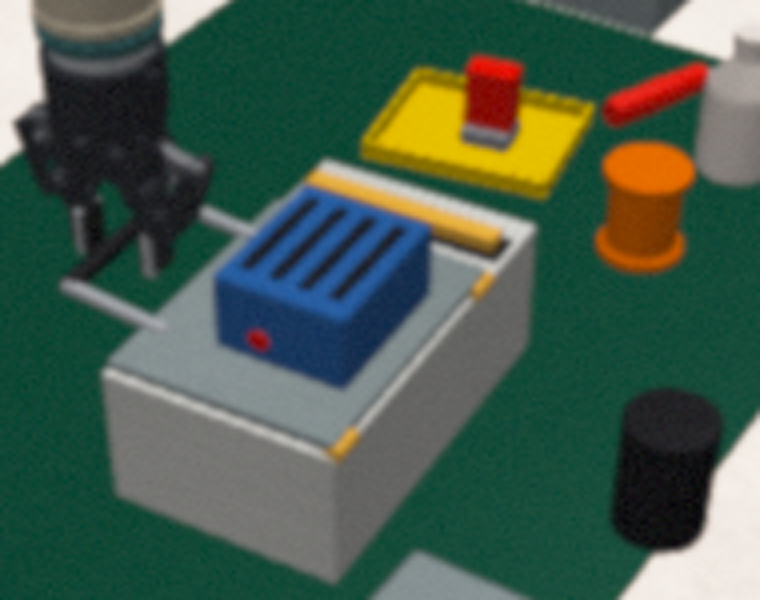

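{"method": "arm_command", "body": {"increments": [{"gripper": 0, "dx": -1.3, "dy": 0, "dz": 0, "ax": 0, "ay": 0, "az": 0}, {"gripper": 1, "dx": -1.3, "dy": 0, "dz": 0, "ax": 0, "ay": 0, "az": 0}, {"gripper": 1, "dx": -1.3, "dy": 0, "dz": 0, "ax": 0, "ay": 0, "az": 0}, {"gripper": 1, "dx": -1.3, "dy": 0, "dz": 0, "ax": 0, "ay": 0, "az": 0}, {"gripper": 1, "dx": -1.3, "dy": 0, "dz": 0, "ax": 0, "ay": 0, "az": 0}, {"gripper": 1, "dx": -1.3, "dy": 0, "dz": 0, "ax": 0, "ay": 0, "az": 0}], "force": 50}}

```text
time: 18.23
eef_pos: [0.4593, -0.0276, 0.111]
orientation: [[0.001, -0.051, 0.999], [0.0, 0.999, 0.051], [-1.0, -0.0, 0.001]]
ft_force: [0.8, 0.0, 4.1]
grip_width: 0.13
```

```bash
python3 look.py w15
python3 - <<'E'
import numpy as np
r=213.53; a0=np.degrees(np.arctan2(15,213)); b=np.radians(3.0)
for t in list(range(0,69,4))+[68.75]:
    p=np.radians(t+a0); x=213-r*np.cos(p); z=r*np.sin(p)-15
    print(t,(x*np.cos(b)).round(1),(x*np.sin(b)).round(1),z.round(1))
E
```

```text
18.275 [ 0.4593 -0.0276  0.111 ] [[0.001, -0.051, 0.999], [0.0, 0.999, 0.051], [-1.0, -0.0, 0.001]] [-0.2   0.58  0.28  2.15 -0.36  0.45  0.42] [1.38 0.6  5.24] [ 0.13 -0.23  0.09] 0.13525803469466222
0 -0.0 -0.0 0.0
4 1.6 0.1 14.8
8 4.2 0.2 29.5
12 7.8 0.4 44.0
16 12.4 0.6 58.1
20 17.9 0.9 71.9
24 24.5 1.3 85.3
28 31.9 1.7 98.2
32 40.3 2.1 110.6
36 49.4 2.6 122.3
40 59.4 3.1 133.4
44 70.1 3.7 143.8
48 81.5 4.3 153.3
52 93.6 4.9 162.1
56 106.2 5.6 170.0
60 119.3 6.3 177.0
64 132.9 7.0 183.0
68 146.9 7.7 188.1
68.75 149.6 7.8 189.0
```

View pics/w15.png

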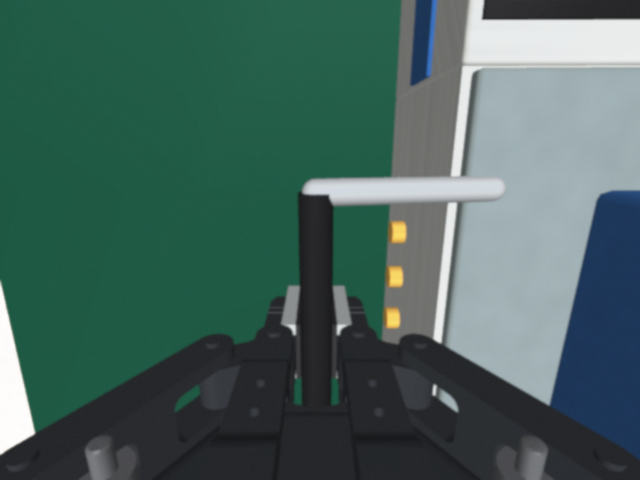

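{"method": "arm_command", "body": {"increments": [{"gripper": 1, "dx": 0.8, "dy": 0, "dz": 7.4, "ax": 0, "ay": 0, "az": 0}, {"gripper": 1, "dx": 1.6, "dy": 0.1, "dz": 14.8, "ax": 0, "ay": 0, "az": 0}, {"gripper": 1, "dx": 4.2, "dy": 0.2, "dz": 29.5, "ax": 0, "ay": 0, "az": 0}, {"gripper": 1, "dx": 7.8, "dy": 0.4, "dz": 44, "ax": 0, "ay": 0, "az": 0}, {"gripper": 1, "dx": 10, "dy": 0.5, "dz": 51, "ax": 0, "ay": 0, "az": 0}, {"gripper": 1, "dx": 12.4, "dy": 0.6, "dz": 58.1, "ax": 0, "ay": 0, "az": 0}, {"gripper": 1, "dx": 12.4, "dy": 0.6, "dz": 58.1, "ax": 0, "ay": 0, "az": 0}, {"gripper": 1, "dx": 12.4, "dy": 0.6, "dz": 58.1, "ax": 0, "ay": 0, "az": 0}]}}

```text
time: 19.27
eef_pos: [0.4713, -0.0269, 0.1686]
orientation: [[0.0, -0.051, 0.999], [-0.0, 0.999, 0.051], [-1.0, -0.0, 0.0]]
ft_force: [5.1, 1.7, -3.5]
grip_width: 0.131
```

```bash
python3 look.py w16
python3 - <<'E'
from h import *
im=snapshot('scene')[:,:,::-1];cv2.imwrite('pics/s16.png',cv2.resize(im[165:325,225:415],None,fx=4,fy=3.75,interpolation=cv2.INTER_CUBIC))
E
```

```text
19.325 [ 0.4713 -0.0269  0.1686] [[0.0, -0.051, 0.999], [0.0, 0.999, 0.051], [-1.0, -0.0, 0.0]] [-0.26  0.5   0.36  2.07 -0.3   0.62  0.36] [ 5.2   1.38 -3.9 ] [ 0.16 -1.05  0.03] 0.13229254644897492
```

View pics/s16.png

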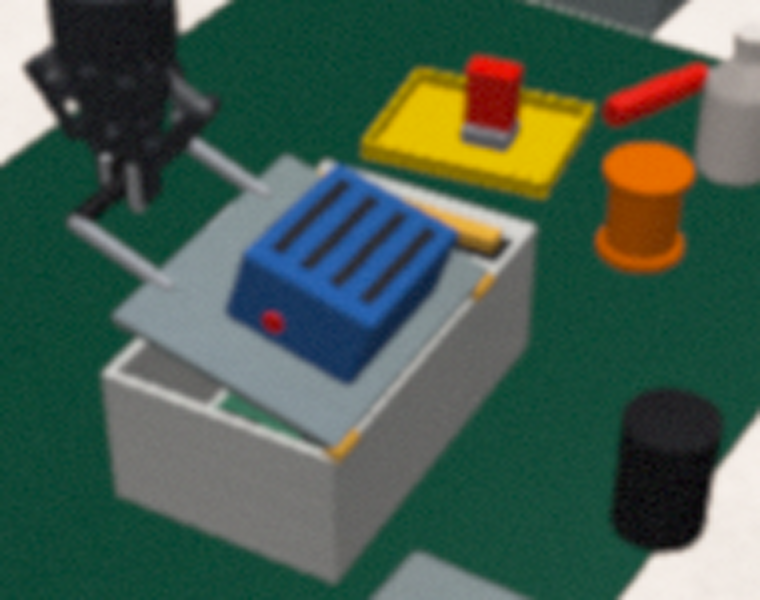

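View pics/w16.png

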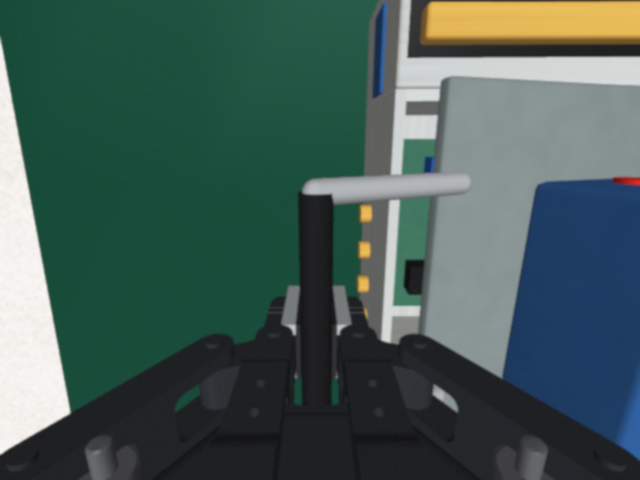

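{"method": "arm_command", "body": {"increments": [{"gripper": 1, "dx": 3.3, "dy": 0.1, "dz": 6.9, "ax": 0, "ay": 0, "az": 0}, {"gripper": 1, "dx": 6.2, "dy": 0.3, "dz": 13.8, "ax": 0, "ay": 0, "az": 0}, {"gripper": 1, "dx": 12.8, "dy": 0.7, "dz": 27.2, "ax": 0, "ay": 0, "az": 0}, {"gripper": 1, "dx": 20.2, "dy": 1.1, "dz": 40.1, "ax": 0, "ay": 0, "az": 0}, {"gripper": 1, "dx": 28.6, "dy": 1.5, "dz": 52.5, "ax": 0, "ay": 0, "az": 0}, {"gripper": 1, "dx": 37.7, "dy": 2, "dz": 64.2, "ax": 0, "ay": 0, "az": 0}, {"gripper": 1, "dx": 42.6, "dy": 2.2, "dz": 69.9, "ax": 0, "ay": 0, "az": 0}, {"gripper": 1, "dx": 47.7, "dy": 2.5, "dz": 75.3, "ax": 0, "ay": 0, "az": 0}, {"gripper": 1, "dx": 47.7, "dy": 2.5, "dz": 75.3, "ax": 0, "ay": 0, "az": 0}, {"gripper": 1, "dx": 47.7, "dy": 2.5, "dz": 75.3, "ax": 0, "ay": 0, "az": 0}]}}

```text
time: 20.62
eef_pos: [0.5178, -0.0244, 0.2437]
orientation: [[-0.002, -0.051, 0.999], [0.0, 0.999, 0.051], [-1.0, 0.0, -0.002]]
ft_force: [0.3, 1.3, -2.1]
grip_width: 0.133
```

{"method": "arm_command", "body": {"increments": [{"gripper": 1, "dx": 5.2, "dy": 0.3, "dz": 5.3, "ax": 0, "ay": 0, "az": 0}, {"gripper": 1, "dx": 10.7, "dy": 0.6, "dz": 10.4, "ax": 0, "ay": 0, "az": 0}, {"gripper": 1, "dx": 22.1, "dy": 1.2, "dz": 19.9, "ax": 0, "ay": 0, "az": 0}, {"gripper": 1, "dx": 34.2, "dy": 1.8, "dz": 28.7, "ax": 0, "ay": 0, "az": 0}, {"gripper": 1, "dx": 46.8, "dy": 2.5, "dz": 36.6, "ax": 0, "ay": 0, "az": 0}, {"gripper": 1, "dx": 53.4, "dy": 2.8, "dz": 40.2, "ax": 0, "ay": 0, "az": 0}, {"gripper": 1, "dx": 59.9, "dy": 3.2, "dz": 43.6, "ax": 0, "ay": 0, "az": 0}, {"gripper": 1, "dx": 59.9, "dy": 3.2, "dz": 43.6, "ax": 0, "ay": 0, "az": 0}, {"gripper": 1, "dx": 59.9, "dy": 3.2, "dz": 43.6, "ax": 0, "ay": 0, "az": 0}]}}

```text
time: 21.75
eef_pos: [0.5782, -0.0211, 0.2878]
orientation: [[-0.001, -0.051, 0.999], [0.001, 0.999, 0.051], [-1.0, 0.001, -0.001]]
ft_force: [-2.3, 3.4, 4.5]
grip_width: 0.135
```

```bash
python3 look.py w17
python3 - <<'E'
from h import *
im=snapshot('scene')[:,:,::-1];cv2.imwrite('pics/s17.png',cv2.resize(im[125:325,225:415],None,fx=3.75,fy=3,interpolation=cv2.INTER_CUBIC))
E
```

```text
21.8 [ 0.5781 -0.0211  0.2878] [[-0.001, -0.051, 0.999], [0.001, 0.999, 0.051], [-1.0, 0.001, -0.001]] [-0.29  0.5   0.43  1.66 -0.23  1.04  0.26] [-3.03  3.31  5.51] [ 0.63  0.59 -0.02] 0.13263600014792962
```

View pics/s17.png

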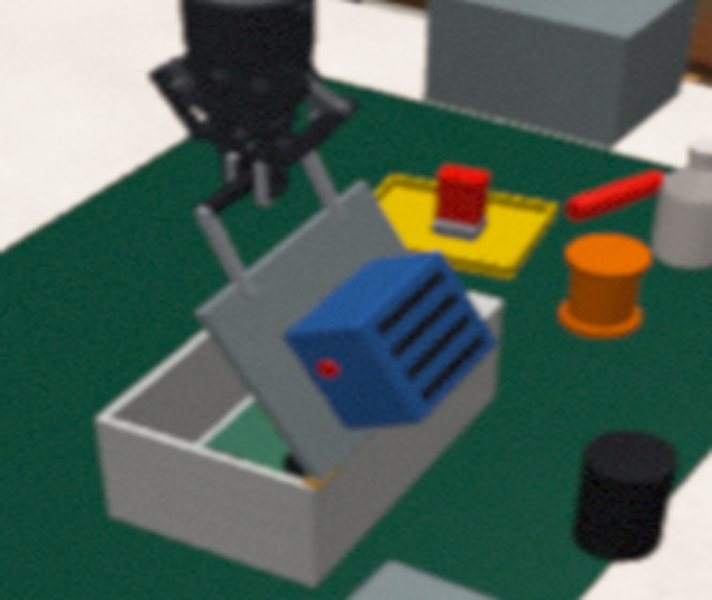

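View pics/w17.png

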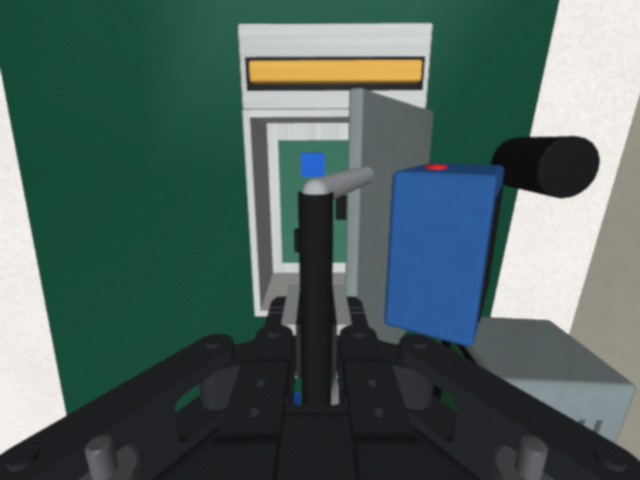

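{"method": "arm_command", "body": {"increments": [{"gripper": 1, "dx": 3, "dy": 0.2, "dz": 2, "ax": 0, "ay": 0, "az": 0}, {"gripper": 1, "dx": 8, "dy": 0.4, "dz": 4.2, "ax": 0, "ay": 0, "az": 0}, {"gripper": 1, "dx": 14, "dy": 0.7, "dz": 6.6, "ax": 0, "ay": 0, "az": 0}, {"gripper": 1, "dx": 20, "dy": 1, "dz": 8.9, "ax": 0, "ay": 0, "az": 0}, {"gripper": 1, "dx": 25, "dy": 1.3, "dz": 10.7, "ax": 0, "ay": 0, "az": 0}, {"gripper": 1, "dx": 28, "dy": 1.5, "dz": 11.7, "ax": 0, "ay": 0, "az": 0}, {"gripper": 1, "dx": 30, "dy": 1.6, "dz": 12.4, "ax": 0, "ay": 0, "az": 0}, {"gripper": 1, "dx": 30.5, "dy": 1.6, "dz": 12.5, "ax": 0, "ay": 0, "az": 0}, {"gripper": 1, "dx": 30.5, "dy": 1.6, "dz": 12.5, "ax": 0, "ay": 0, "az": 0}, {"gripper": 1, "dx": 30.5, "dy": 1.6, "dz": 12.5, "ax": 0, "ay": 0, "az": 0}, {"gripper": 1, "dx": 30.5, "dy": 1.6, "dz": 12.5, "ax": 0, "ay": 0, "az": 0}]}}

```text
time: 23.22
eef_pos: [0.6091, -0.0194, 0.3001]
orientation: [[-0.0, -0.051, 0.999], [0.0, 0.999, 0.051], [-1.0, 0.0, -0.0]]
ft_force: [0.2, 3.7, 2.7]
grip_width: 0.131
```

```bash
python3 look.py w18
python3 - <<'E'
from h import *
im=snapshot('scene')[:,:,::-1];cv2.imwrite('pics/s18f.png',im);cv2.imwrite('pics/s18.png',cv2.resize(im[125:325,225:415],None,fx=3.75,fy=3,interpolation=cv2.INTER_CUBIC))
im=snapshot('top')[:,:,::-1];cv2.imwrite('pics/t18.png',im)
p=state()['eef_pos'];b=np.array([(.672-p[0])/np.cos(np.radians(3)),p[2]+.0187-.115]);print(np.linalg.norm(b),np.degrees(np.arctan2(b[1],b[0]))-4.03)
E
```

```text
23.275 [ 0.6091 -0.0194  0.3001] [[-0.0, -0.051, 0.999], [0.0, 0.999, 0.051], [-1.0, 0.0, -0.0]] [-0.28  0.53  0.43  1.55 -0.24  1.11  0.26] [-1.09  6.04  2.  ] [0.96 0.21 0.07] 0.13211298452563275
0.21334412528343785 68.80456270884162
```

View pics/s18.png

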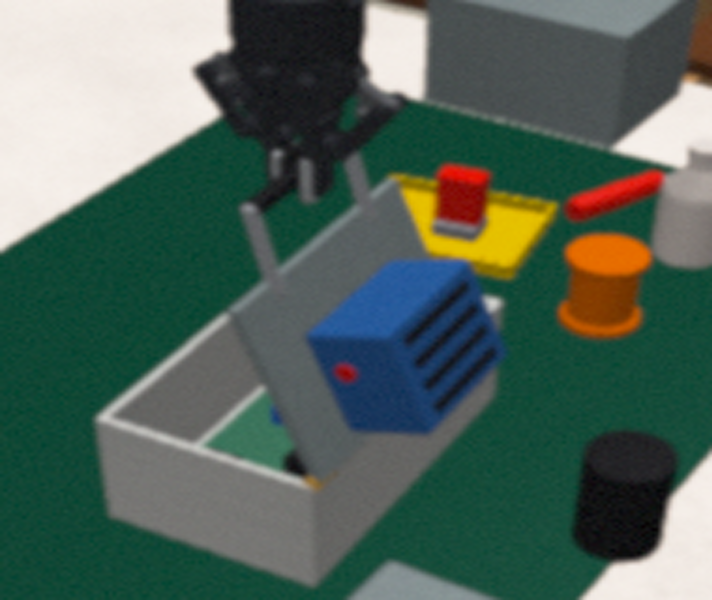

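View pics/w18.png

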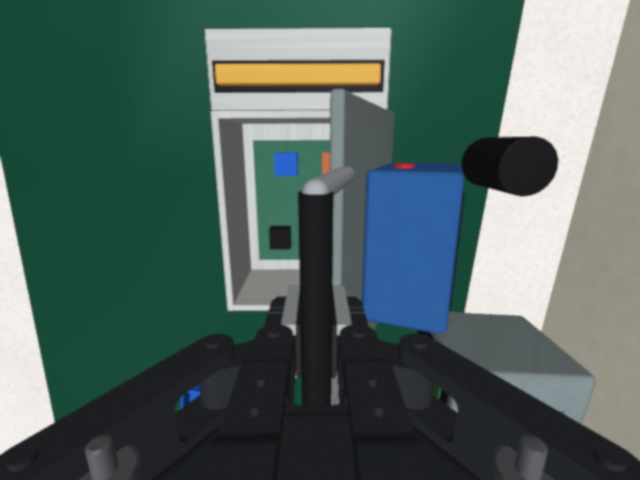

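View pics/t18.png

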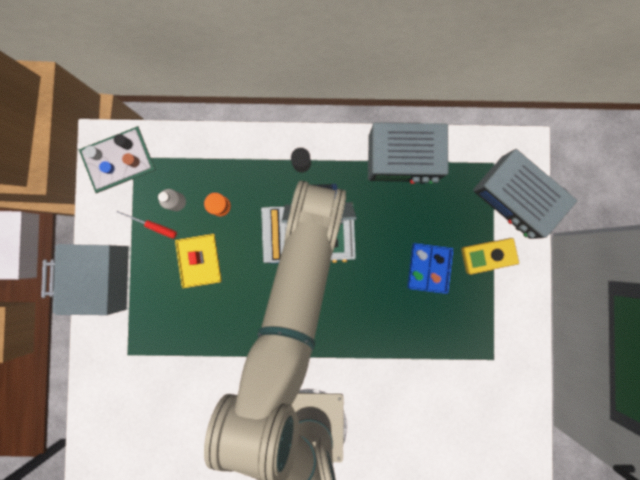

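Run:
```python
from h import *
c=calibration('scene')
def dot(f,roi):
    im=cv2.imread(f);h=cv2.cvtColor(im,cv2.COLOR_BGR2HSV);m=cv2.inRange(h,(0,140,80),(8,255,255))|cv2.inRange(h,(165,100,80),(180,255,255))
    k=np.zeros_like(m);x0,y0,x1,y1=roi;k[y0:y1,x0:x1]=m[y0:y1,x0:x1];M=cv2.moments(k,True);print(M['m00']);return M['m10']/M['m00'],M['m01']/M['m00']
a=dot('pics/scene0.png',(275,240,305,270));b=dot('pics/s18f.png',(305,235,330,262));print(a,b)
for org in [np.array([.5925,-.0063,0]),np.array([.5935,-.0025,0])]:
  for yaw in (2.6,3.0):
    t=np.radians(yaw);R=np.array([[np.cos(t),-np.sin(t),0],[np.sin(t),np.cos(t),0],[0,0,1]])
    r=[]
    for uv in(a,b):
        o,d=ray('scene',uv);o=R.T@(o-org);d=R.T@d[0];s=(-.0725-o[1])/d[1];P=o+s*d;r.append(P);
        v=P-[.078,0,.115];print((P*1e3).round(1),np.hypot(v[0],v[2]).round(4),(np.degrees(np.arctan2(v[2],-v[0]))-20.73).round(2))
    # hinge-pin image point
  print(proj('scene',[org+R@[.078,-.118,.115]]))
```

```text
23.0
25.0
(289.1304347826087, 255.2173913043478) (316.64, 248.76)
[  4.4 -72.5 142.5] 0.0785 -0.24
[ 78.8 -72.5 194.9] 0.0799 69.82
[  3.9 -72.5 142.5] 0.079 -0.39
[ 77.9 -72.5 194.4] 0.0794 69.23
[[306.69402743 286.64002378]]
[  0.7 -72.5 138.5] 0.0808 -3.83
[ 75.4 -72.5 191.2] 0.0762 67.35
[  0.2 -72.5 138.5] 0.0813 -3.94
[ 74.6 -72.5 190.6] 0.0757 66.72
[[307.98259118 285.80561987]]
```

Run:
```python
import numpy as np
from scipy.optimize import least_squares
P=np.array([(.4593,.111),(.4713,.1686),(.5178,.2437),(.5781,.2878),(.6091,.3001)]);P[:,0]=(P[:,0]-.4593)/np.cos(np.radians(3));P[:,1]+=.0187
r=least_squares(lambda q:np.hypot(P[:,0]-q[0],P[:,1]-q[1])-.21353,[.213,.115]);print(r.x,r.fun*1e3)
v=P-r.x;print(np.degrees(np.arctan2(v[:,1],-v[:,0]))-4.03)
```

```text
[0.21292909 0.11478278] [-0.07902333  0.06922131  0.04527174 -0.02330023 -0.02966392]
[-2.25649502e-02  1.58164950e+01  3.96929437e+01  5.98592142e+01
  6.88290580e+01]
```

{"method": "arm_command", "body": {"increments": [{"gripper": 1, "dx": 0, "dy": 0.5, "dz": 0, "ax": 0, "ay": 0, "az": 0}, {"gripper": 1, "dx": 0, "dy": 1, "dz": 0, "ax": 0, "ay": 0, "az": 0}, {"gripper": 1, "dx": 0, "dy": 1, "dz": 0, "ax": 0, "ay": 0, "az": 0}, {"gripper": 1, "dx": 0, "dy": 1, "dz": 0, "ax": 0, "ay": 0, "az": 0}, {"gripper": 1, "dx": 0, "dy": 1, "dz": 0, "ax": 0, "ay": 0, "az": 0}, {"gripper": 1, "dx": 0, "dy": 1, "dz": 0, "ax": 0, "ay": 0, "az": 0}]}}

```text
time: 24.12
eef_pos: [0.6092, -0.0194, 0.3002]
orientation: [[0.0, -0.051, 0.999], [-0.001, 0.999, 0.051], [-1.0, -0.001, 0.0]]
ft_force: [-1.3, 0.8, 0.4]
grip_width: 0.131
```

```bash
python3 look.py w19
python3 - <<'E'
from h import *
s=state();print(s['dq'].round(4))
im=snapshot('scene')[:,:,::-1];cv2.imwrite('pics/s19.png',im)
E
```

```text
24.175 [ 0.6092 -0.0193  0.3002] [[0.0, -0.051, 0.999], [-0.001, 0.999, 0.051], [-1.0, -0.001, 0.0]] [-0.28  0.53  0.43  1.55 -0.24  1.11  0.26] [-0.11  1.05  1.23] [0.15 0.09 0.04] 0.13040260415282845
[-0.0014 -0.0001 -0.0004 -0.001   0.0005  0.0004  0.0006]
```

View pics/s19.png

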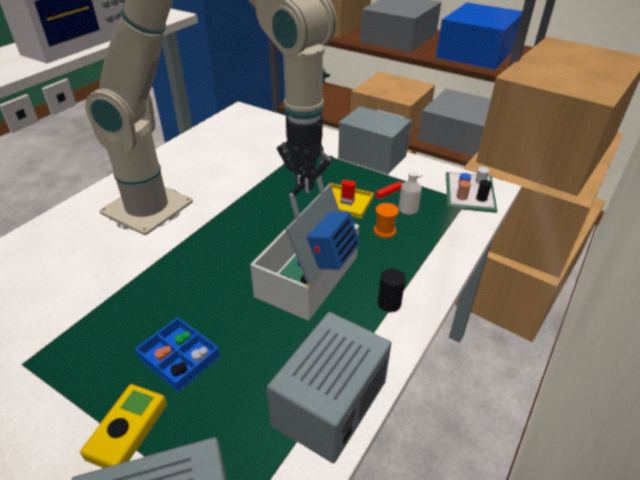

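The arm is at rest with about 1 N on the wrist. The block stands in the tray, the lid is at the balance point, and nothing else has moved.

```bash
python3 -c "
from station import *
print(hand_in())"
```

```text
the job is handed in; nothing more can be done
None
```

I did the whole job in the order asked and handed it in at about 24 s, still holding the lid by its bar; `hand_in()` gives no verdict.

- **Strip:** I rubbed the block from just past the hinge end to just past the handle end with the lid shut. The push was about 5–6 N, which is roughly 3.5–5 mm down, so not at the stop.
- **Block:** It is standing upright in the yellow tray, a little nearer the centre than where it started.
- **Lid:** A circle through the measured hand positions puts it at 68.8°, against 68.75° (1.20 rad) for the balance point, with a fit error under 0.1 mm. At the last check the hand was at rest with about 1 N on the wrist.
- **Rest of the bench:** The last pictures show nothing else moved.

**Checks that disagreed:**
- **Camera offset:** The scene and top cameras placed things 4–5 mm off in y from the wrist camera. I went by the wrist view for centring.
- **Lid angle from the red dot:** The coarse scene-camera reading gave about 69–70°, within its error of about 1°. With the box position shifted towards the wrist view it gave about 67°, but that version also misread the shut lid by nearly 4°, so I set it aside.
- **Sideways force:** About 6 N built up along the bar after the lift. I eased it out before handing in.

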